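Stand the narrow-footed bottle on the banding wheel and turn it to prove it steady

ROBOT

A 7-joint arm with a two-finger parallel gripper is mounted at the origin on the work surface. World frame = base frame: x ahead of the robot, y to its left, z up, the work surface at z = 0. Lengths are in m, angles in rad, forces in N, time in s.
With the tool pointing down it reaches from about 0.4 to 0.85 m from the base axis. Payload 10.4 kg.
Tool frame: the origin (TCP) lies midway between the tips of the shut fingers; the grasp point (between the pads) lies 19 mm behind it; z points along the fingers, y is the direction in which the jaws open and shut (so a half turn about z gives the same grasp; the last joint's range is limited). The gripper opens to 85 mm and grips with 20 to 120 N. Pads are 22 mm wide; open, the fingers measure 114 mm over their backs; the gripper's body (76 mm by 85 mm) begins 54 mm behind the grasp point. The pads swing forward as they close: fully open they stand 13 mm farther back than shut.
Start: joints at [-1.2, 0.332, -0.065, 1.46, 0.022, 1.35, -0.088], TCP at [0.24, 0.577, 0.231] pointing down, gripper open.
Joint ranges: [-2.6, 2.6], [-0.5, 2.12], [-1.47, 1.34], [0.16, 2.42], [-1.27, 4.41], [0.06, 2.06], [-2.6, 2.6]. Speed limits (rad/s): [2.22, 2.22, 2.79, 2.79, 3.14, 3.14, 3.14].

INTERFACE

Orientations are given as a unit quaternion [x, y, z, w].
In Python, from rig import arm gives the robot as it stands. The module is installed in compiled form; this text tells all that it offers.
- The arm moves only by the shell command python3 -m jog 'ROWS' [FORCE]. ROWS is a JSON object of lists of equal length, an entry for each row: "fingers": the closure in counts, from 0 (fully open) to 255 (shut); "dp": the shift along the tool's x, y, z in m, a list of three; "angular": the turn, a rotation vector about the tool's x, y, z in rad, a list of three. A call has 1 to 5 rows; each row is the pose to reach, as a shift and turn from the pose commanded when the call began, along the tool's axes at that moment; what a row does not reach only later rows make up. A row lasts 1/12 s, in which the tool goes at most 41.7 mm and 7.16 degrees, less where a joint would pass 70% of its speed; a pose out of reach is approached as far as the arm can. A call with a gripper value outside its range is refused whole. The fingers move at their own pace and stop on an object; FORCE is the grip in N (left out, the last holds). Time passes only in rows, so rows that repeat a pose let the fingers close. It gives the time, the measured TCP pose, the force and the opening at its end, in the units of the state.
- arm.sense(): the state, without advancing time (a new reading comes with each control period).
- arm.grab_frame(name): name is "side" or "top"; returns a dict with "img" (480x640x3 uint8, blue, green, red), "fx", "fy", "cx", "cy" (pixels), "extrinsics" (4x4, takes a point from camera to world coordinates). Camera axes: x right, y down, z forward; pixel columns grow to the right and rows downward; lengths in m; the calibration is good to about 2 mm. A picture is of the moment at which its call begins. There is no depth.
- arm.finish_job(): hands the job in, once; it reports no verdict.
The state is a dict: "clock": time; "q": joint angles; "qd": joint speeds; "joint_torque": joint torques, N m; "tool_pos": TCP position; "orientation": TCP orientation; "ft_force": force on the tool from outside, world axes, zero at the start; "ft_torque": the same for the moment, N m; "gripper_width": finger opening in m.
Only numpy, scipy, OpenCV 4.12 (cv2) and the standard library are available. Lean on these libraries where they do the work, as an engineer would, in place of code of your own. Each camera call takes 0.05 s, during which the arm holds its last target.

TASK

Take the fired clay bottle out of its sloping wooden cradle, stand it upright on its narrow foot in the middle of the banding wheel, setting it down gently (no dropping), and let go of it without turning the wheel. Once it stands still by itself, check that it does not wobble: turn the wheel by its black knob a good sixth of a turn or more (60 degrees or more, either way) without touching the bottle, then let go and leave the bottle standing still in the middle. Do not shift the mug, the jar or the bowl.

Things in the scene. Friction and masses are not known exactly. Their poses are not given: they have to be found in the camera images.
- bottle: Pale clay bottle, 0.3 to 0.6 kg, top-heavy (tips at a lean of 11 deg), 188 mm tall. Origin: centre of its flat foot; z: axis, to the mouth. Foot 34 mm across, widening evenly to 62 at z=118, then a straight neck 26 across from z=136 to the mouth. Starts in the cradle, axis 30 deg above level, mouth up and away from the robot. Held by the neck it may swing or slip in the grip.
- cradle: Wooden cradle fixed to the table: base 170 x 110 mm with a V trough rising towards its +x and an end board at its low end. Origin on the table under the trough; z up. The bottle's foot centre starts at x=-75, y=0, z=55 mm. The trough carries only the part 12 to 112 mm from the foot; the neck sticks out free, its middle at about x=62, z=134 mm. Nowhere higher than 140 mm.
- wheel: Banding wheel fixed to the table. Origin: on the table on its upright axis; z up. Round light metal head 220 mm across, 14 thick, on a dark base. Each time the head's flat top is set at some height 60 to 95 mm above the table, which this pose does not tell. A black knob 16 mm across, 35 tall, stands on the head 98 mm from the axis. About 0.6 N at the knob turns it; it stays where left.
- knob_plan (a point): Point on the table straight below the middle of the wheel's knob; it goes round with the wheel. The knob starts on the robot's side of the wheel. Its foot is level with the wheel head's top.
- mug: White mug, 80 mm across, 90 mm tall, handle on one side; a bystander. Origin under its centre.
- jar: Grey jar with a white cap, 70 mm across, 95 mm tall; a bystander. Origin under its centre.
- bowl: Reddish clay bowl, 120 mm across, 50 mm tall; a bystander. Origin under its centre.
- wheel_turn (a joint): Turn of the banding wheel's head about its upright axis in radians, growing anticlockwise seen from above; at 0 the knob lies towards -x of the wheel.
Not all that is in view belongs to the job. Several things have the shape of the wheel; the one meant has the colours described above.

How it is judged:
On the way, in this order (a step that is already met when the one before it is completed fails the run):
1. the bottle stands upright, free and still in the middle of the wheel, before the wheel is turned (angle between bottle's own z axis and vertical below 0.05 rad and horizontal distance between bottle and wheel below 0.03 m and contact force between bottle and wheel above 1 N and contact force between bottle and the fingers below 0.05 N and linear speed of bottle below 0.02 m/s and angular speed of bottle below 0.15 rad/s and distance of knob_plan from where it was at the start of the episode below 0.03 m), for 0.4 s.
2. the wheel is under way with the bottle standing untouched (angle between bottle's own z axis and vertical below 0.05 rad and horizontal distance between bottle and wheel below 0.03 m and contact force between bottle and wheel above 1 N and contact force between bottle and the fingers below 0.05 N and distance of knob_plan from where it was at the start of the episode above 0.05 m), for 0.05 s.
3. the wheel has turned 60 degrees or more with the bottle standing untouched (angle between bottle's own z axis and vertical below 0.05 rad and horizontal distance between bottle and wheel below 0.03 m and contact force between bottle and wheel above 1 N and contact force between bottle and the fingers below 0.05 N and distance of knob_plan from where it was at the start of the episode above 0.096 m), for 0.2 s.
At the end, for the whole second after the job is handed in: The bottle stands upright (within 3 degrees) and still on the wheel head, its foot within 30 mm of the wheel's axis, nothing holding it; the wheel is at rest 60 degrees or more round from where it started (the knob's middle 96 mm or more from its start) (all of step 3 and linear speed of bottle below 0.02 m/s and angular speed of bottle below 0.15 rad/s and velocity of joint wheel_turn between -0.05 and 0.05 rad/s); the robot touches nothing.
It fails at once if the bottle is dropped or topples: it moves faster than 0.35 m/s with nothing holding it (linear speed of bottle above 0.35 m/s and contact force between bottle and the fingers below 1 N).
It fails at once if the bottle is knocked on the wheel (over 60 N) (contact force between bottle and wheel above 60 N).
It fails at once if the mug, the jar or the bowl is shifted by more than 30 mm (distance of any of mug, jar, bowl from where it was at the start of the episode above 0.03 m).
It also fails if it takes over 58 s, if anything falls off the work surface, if the arm or the gripper's body presses on something with over 40 N, if the wrist force passes 120 N, or if a joint passes its speed limit or range.

## Working session

There is one attempt and no reset: what is moved stays moved. The work goes in short steps, Python scripts to look and compute and a shell command to move; the robot and the scene stay as the last step left them, time stands still between calls to the robot, and variables do not carry over. Pictures are saved under pics/ and viewed, and the job is handed in when it is done.

```bash
mkdir -p pics; ls; cat > h.py <<'E'
import numpy as np, cv2
from rig import arm
from scipy.spatial.transform import Rotation as R
def shot(n):
    f=arm.grab_frame(n); return f
E
python3 - <<'E'
from h import *
s=arm.sense()
for k,v in s.items(): print(k,np.round(v,4))
for n in("side","top"):
    f=arm.grab_frame(n); cv2.imwrite(f"pics/{n}0.png",f["img"]); print(n,f["fx"],f["fy"],f["cx"],f["cy"]); print(np.round(f["extrinsics"],4).tolist())
    np.savez(f"{n}0.npz",**f)
E
```

```text
pics
clock 0.0
q [-1.1996  0.3329 -0.0647  1.461   0.0216  1.3499 -0.0885]
qd [-0.0013 -0.0001 -0.0004  0.0006 -0.0015 -0.0016  0.0001]
joint_torque [-1.00000e-03 -6.25440e+01  4.83000e-02 -3.91609e+01  1.60000e-02
  9.80000e-03 -0.00000e+00]
tool_pos [0.2397 0.5768 0.2305]
orientation [ 1.956e-01  9.807e-01 -7.000e-04 -1.000e-04]
ft_force [-0.1038 -0.1625 -0.329 ]
ft_torque [ 0.0353 -0.0085 -0.0901]
gripper_width 0.0854
side 507.45604829486075 507.45604829486075 322.40009870594764 228.0744931668763
[[0.99, -0.0714, 0.1215, 0.3759], [-0.1398, -0.6053, 0.7836, -0.9802], [0.0176, -0.7928, -0.6092, 0.8196], [0.0, 0.0, 0.0, 1.0]]
top 518.9451191140048 518.9451191140048 318.0740818804004 243.42965029097797
[[0.0218, -0.9935, 0.1119, 0.3599], [-0.9998, -0.0221, -0.0021, -0.0192], [0.0046, -0.1119, -0.9937, 1.3242], [0.0, 0.0, 0.0, 1.0]]
```

View pics/side0.png

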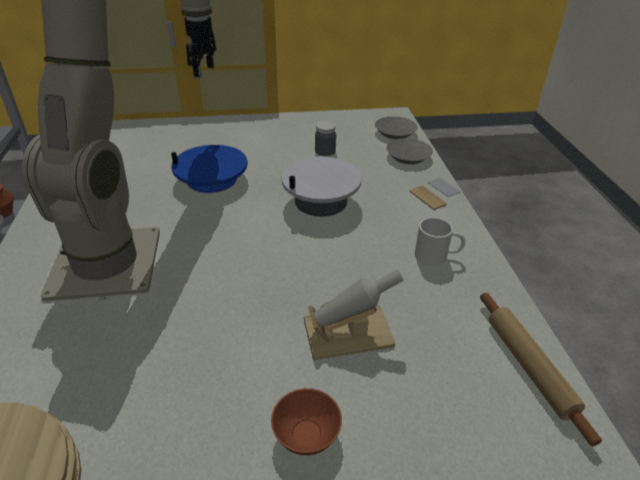

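View pics/top0.png

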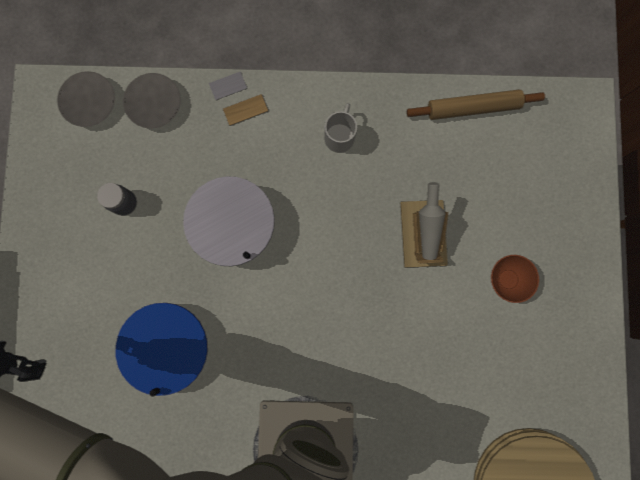

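Side picture: there are two wheel-shaped things, a blue wheel (210,168) with its knob at (174,157) and a light metal wheel on a dark base (320,182) with its knob at (292,182). In the top picture they are at (162,348) and (229,221). By its colours, the light metal one is meant. The bottle and cradle are at side (350,310) and top (430,230). I'll check the choice in close crops.

```bash
python3 - <<'E'
from h import *
s=cv2.imread("pics/side0.png"); t=cv2.imread("pics/top0.png")
def crop(im,x,y,w,h,k): return cv2.resize(im[y:y+h,x:x+w],None,fx=k,fy=k,interpolation=cv2.INTER_CUBIC)
a=crop(s,270,145,100,75,4);b=crop(t,175,170,100,75*1,4)
c=crop(s,300,260,110,100,4);
b=crop(t,175,170,110,100,4)
d=crop(t,390,175,85,100,4)
e=crop(s,270,145,110,75,4)
cv2.imwrite("pics/c1.png",np.hstack([crop(s,300,260,110,100,4),crop(t,390,175,85,100,4)]))
cv2.imwrite("pics/c2.png",np.hstack([crop(s,270,145,100,100,4),crop(t,180,170,100,100,4)]))
E
```

```text
(no output)
```

View pics/c1.png

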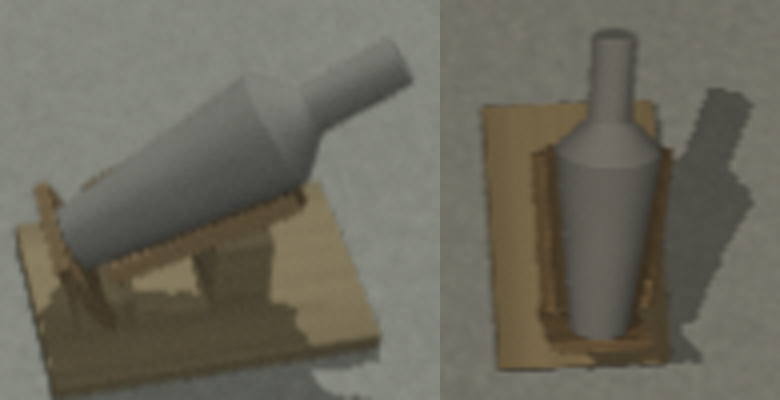

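View pics/c2.png

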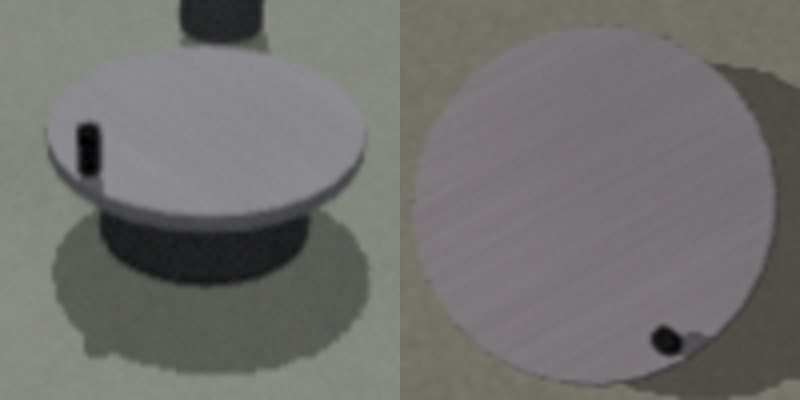

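Crops: the light head on the dark base is confirmed as the wheel, with its black knob at side (292,183) and top (246,255). The bottle's mouth is at side (399,275) and top (433,184), and its foot is at side (318,318) and top (430,258). Next I fit the poses.

```bash
cat >> h.py <<'E'
def load(n):
    return dict(np.load(n+".npz"))
def proj(f,P):
    P=np.atleast_2d(P); E=f["extrinsics"]; c=(P-E[:3,3])@E[:3,:3]
    return np.c_[f["fx"]*c[:,0]/c[:,2]+f["cx"],f["fy"]*c[:,1]/c[:,2]+f["cy"]]
def ray(f,u,v):
    E=f["extrinsics"]; d=E[:3,:3]@[(u-f["cx"])/f["fx"],(v-f["cy"])/f["fy"],1]; return E[:3,3],d
def atz(f,u,v,z):
    o,d=ray(f,u,v); return o+d*(z-o[2])/d[2]
E
python3 - <<'E'
from h import *
from scipy.optimize import least_squares
S=load("side0");T=load("top0")
th=np.linspace(0,2*np.pi,720)
C=np.c_[np.cos(th),np.sin(th),0*th]*.11
def ext(uv): return np.r_[uv.min(0),uv.max(0)]
ms=np.array([281.2,156.2,361.2,199.2]);mt=np.array([183.25,176.5,273.75,266])
def f(p):
    P=C+[p[0],p[1],p[2]]
    return np.r_[ext(proj(S,P))-ms,ext(proj(T,P))-mt]
r=least_squares(f,[.5,.2,.08]);print("wheel",r.x,r.fun.round(2)); x,y,h=r.x
def g(p):
    b=np.array([p[0],p[1],0])
    return np.r_[proj(S,[b+[0,0,h+.035],b+[0,0,h]]).ravel()-[292,176.8,292.4,189],proj(T,[b+[0,0,h+.02]]).ravel()-[246.8,255.2]]
k=least_squares(g,[x-.1,y]);print("knob",k.x,k.fun.round(2),"dist",np.hypot(*(k.x-r.x[:2])))
# bottle: p=x,y of cradle origin, yaw
def bot(p,s):
    c,si=np.cos(p[2]),np.sin(p[2]); s=np.atleast_1d(s)
    X=-.075+s*np.cos(np.pi/6);Z=.055+s*.5
    return np.c_[p[0]+c*X,p[1]+si*X,Z]
def q(p):
    return np.r_[proj(S,bot(p,[.188,.136])).ravel()-[399.3,274.7,378,287.5],proj(T,bot(p,[.188,.136,0])).ravel()-[433.2,184,433,205.7,430.4,258.5]]
m=least_squares(q,[.55,-.25,0]);print("cradle",m.x,m.fun.round(1)); print(bot(m.x,[0,.136,.16,.188]))
E
```

```text
wheel [0.55063792 0.19556082 0.0843146 ] [-0.64  0.35 -0.21 -0.01 -0.37 -0.7   0.33 -0.1 ]
knob [0.4668463  0.14519788] [-0.23  0.32 -0.37 -0.57  0.19 -0.52] dist 0.09776226733634413
cradle [ 0.54960369 -0.29212247  0.08820414] [ 0.1  0.7 -1.9  0.9 -0.2 -0.3 -0.7 -0.8  0.1 -1.3]
[[ 0.47489525 -0.29872921  0.055     ]
 [ 0.59221685 -0.28835404  0.123     ]
 [ 0.61292066 -0.28652313  0.135     ]
 [ 0.6370751  -0.28438706  0.149     ]]
```

```bash
cat >> h.py <<'E'
def cur():
    s=arm.sense(); return np.array(s["tool_pos"]),R.from_quat(s["orientation"]),s
def tool(zdir,ydir):
    z=np.array(zdir,float);z/=np.linalg.norm(z); y=np.array(ydir,float); y-=z*(y@z); y/=np.linalg.norm(y)
    return R.from_matrix(np.c_[np.cross(y,z),y,z])
def rel(p,Rt):
    p0,R0,s=cur(); print("dp",(R0.inv().apply(np.array(p)-p0)).round(4).tolist(),"ang",((R0.inv()*Rt).as_rotvec()).round(4).tolist())
def log():
    import json
    s=arm.sense(); open("log.jsonl","a").write(json.dumps({k:np.asarray(s[k]).tolist() for k in("q","tool_pos","orientation")})+"\n")
E
python3 - <<'E'
from h import *
T=load("top0")
a=atz(T,401,201.3,.01);b=atz(T,404.3,267,.01);print(a,b,"yaw",np.arctan2(*(a-b)[1::-1]))
log()
rel([.55,-.27,.33],tool([0,0,-1],[.09,-1,0]))
E
```

```text
[ 0.6217606  -0.23305245  0.01      ] [ 0.45260798 -0.24208524  0.01      ] yaw 0.053349557968939566
dp [-0.6115, -0.6631, -0.0985] ang [-0.0004, 0.0017, 2.6581]
```

```bash
python3 -m jog '{"fingers":[0,0,0,0,0],"dp":[[-0.02,-0.02,-0.03],[-0.045,-0.045,-0.06],[-0.07,-0.08,-0.08],[-0.1,-0.11,-0.09],[-0.13,-0.14,-0.1]],"angular":[[0,0,0.12],[0,0,0.24],[0,0,0.36],[0,0,0.48],[0,0,0.6]]}' && python3 - <<'E'
from h import *
log()
print(arm.sense()["q"])
rel([.55,-.27,.33],tool([0,0,-1],[.09,-1,0]))
E
```

```text
clock: 0.52
tool_pos: [0.3011, 0.409, 0.329]
orientation: [0.479, 0.878, 0.001, -0.0]
ft_force: [1.4, -0.1, 0.1]
gripper_width: 0.0851
[-1.09140733  0.03428316  0.06753081  1.60704456 -0.00274509  1.49934413
 -0.45162866]
dp [-0.7056, -0.1584, -0.0017] ang [-0.0004, -0.0012, 2.0531]
```

```bash
python3 -m jog '{"fingers":[0,0,0,0,0],"dp":[[-0.03,-0.007,0],[-0.07,-0.015,0],[-0.11,-0.025,0],[-0.15,-0.034,0],[-0.19,-0.042,0]],"angular":[[0,0,0.12],[0,0,0.24],[0,0,0.36],[0,0,0.48],[0,0,0.6]]}' && python3 - <<'E'
from h import *
log()
print(arm.sense()["q"])
rel([.55,-.27,.33],tool([0,0,-1],[.09,-1,0]))
E
```

```text
clock: 0.93
tool_pos: [0.3696, 0.2262, 0.3279]
orientation: [0.717, 0.697, 0.0, -0.0]
ft_force: [0.3, 0.3, -0.4]
gripper_width: 0.0855
[-0.90974463 -0.14838877  0.22699774  1.77696284  0.03292511  1.50931743
 -0.71585838]
dp [-0.4908, 0.1946, -0.0024] ang [-0.0005, -0.0, 1.4524]
```

```bash
python3 -m jog '{"fingers":[0,0,0,0,0],"dp":[[-0.035,0.014,0],[-0.07,0.028,0],[-0.108,0.043,0],[-0.145,0.058,0],[-0.182,0.072,0]],"angular":[[0,0,0.12],[0,0,0.24],[0,0,0.36],[0,0,0.48],[0,0,0.6]]}' && python3 - <<'E'
from h import *
log()
print(arm.sense()["q"])
rel([.55,-.27,.33],tool([0,0,-1],[.09,-1,0]))
E
```

```text
clock: 1.35
tool_pos: [0.4374, 0.0426, 0.3279]
orientation: [0.891, 0.454, 0.0, -0.0]
ft_force: [0.7, 0.2, 0.6]
gripper_width: 0.0856
[-0.69356583 -0.15970686  0.43803     1.77391693  0.067251    1.5125024
 -0.89325664]
dp [-0.1866, 0.2749, -0.0022] ang [-0.0003, -0.0002, 0.8521]
```

```bash
python3 -m jog '{"fingers":[0,0,0,0,0],"dp":[[-0.022,0.032,0],[-0.044,0.065,0],[-0.067,0.099,0],[-0.09,0.133,0],[-0.112,0.166,0]],"angular":[[0,0,0.12],[0,0,0.24],[0,0,0.36],[0,0,0.48],[0,0,0.6]]}' && python3 - <<'E'
from h import *
log()
print(arm.sense()["q"])
rel([.55,-.27,.33],tool([0,0,-1],[.09,-1,0]))
E
cat > kin.py <<'E'
from h import *
import json
from scipy.optimize import least_squares
D=[json.loads(l) for l in open("log.jsonl")]
def fk(q,p,full=False):
    # p: d1, L1, e, L2, off, L
    d1,L1,e,L2,off,L,e2=p
    r=lambda a,t:R.from_rotvec(np.array(a)*t)
    A=r([0,0,1],q[0]*1.0); 
    return A
E
```

```text
clock: 1.77
tool_pos: [0.5069, -0.1454, 0.3281]
orientation: [0.985, 0.17, 0.0, 0.0]
ft_force: [0.3, 0.3, 0.1]
gripper_width: 0.0851
[-0.46979626  0.06977626  0.70941995  1.5904931  -0.0457436   1.49759569
 -0.98722561]
dp [-0.0011, 0.1318, -0.0019] ang [0.0001, -0.0006, 0.2521]
```

```bash
cat > kin.py <<'E'
from h import *
import json, itertools
from scipy.optimize import least_squares
D=[json.loads(l) for l in open("log.jsonl")]
AX="zyzyzyz"
def rots(q,sg):
    out=[];A=R.identity()
    for a,t,s in zip(AX,q,sg):
        A=A*R.from_euler(a,s*t); out.append(A)
    return out
def signs():
    best=[]
    for sg in itertools.product([1,-1],repeat=7):
        E=[rots(d["q"],sg)[-1].inv()*R.from_quat(d["orientation"]) for d in D]
        # with base constant yaw unknown =0 : end const
        m=R.concatenate(E).mean(); best.append((max((m.inv()*e).magnitude() for e in E),sg,m.as_rotvec()))
    best.sort(key=lambda b:b[0]); return best
if __name__=="__main__":
    for b in signs()[:6]: print(b)
E
python3 kin.py
```

```text
(5.465268940415362e-16, (-1, 1, -1, 1, -1, 1, -1), array([ 3.34629811e-17, -2.46629547e-16,  1.57079633e+00]))
(0.002346914268843485, (-1, -1, -1, -1, -1, -1, -1), array([-3.75307568e-04,  9.06507932e-04,  1.57079622e+00]))
(0.11771912228788516, (-1, 1, -1, 1, 1, 1, -1), array([ 0.00747909, -0.03039004,  1.5678286 ]))
(0.11799209280169258, (-1, -1, -1, -1, 1, -1, -1), array([-0.00785159,  0.03129385,  1.56780278]))
(0.2729018387307898, (-1, 1, -1, 1, 1, -1, 1), array([2.15295942, 2.15295942, 0.25050553]))
(0.2748461479514657, (-1, -1, -1, -1, 1, 1, 1), array([-2.15244824, -2.15239623,  0.24991295]))
```

```bash
python3 -m jog '{"fingers":[0,0,0,0,0],"dp":[[0,0.035,0],[0,0.07,0],[0,0.1,0],[0,0.132,0],[0,0.132,0]],"angular":[[0,0,0.11],[0,0,0.22],[0,0,0.25],[0,0,0.25],[0,0,0.25]]}' && python3 -c "
from h import *
log();print(arm.sense()['q'])"; python3 kin.py
```

```text
clock: 2.18
tool_pos: [0.5511, -0.2728, 0.3262]
orientation: [0.999, 0.046, -0.002, 0.001]
ft_force: [-0.2, -0.5, 0.1]
gripper_width: 0.0857
[-0.22577272  0.34490813  0.81885738  1.36559625 -0.24523103  1.53761471
 -0.90765059]
(6.9064597742539e-16, (-1, 1, -1, 1, -1, 1, -1), array([-1.32191069e-17, -9.86518187e-16,  1.57079633e+00]))
(0.008368231045910796, (-1, -1, -1, -1, -1, -1, -1), array([-8.49279326e-05, -9.29605930e-04,  1.57079623e+00]))
(0.3000829761660704, (-1, 1, -1, 1, -1, -1, 1), array([2.18144355, 2.18144355, 0.2369695 ]))
(0.30328834683027894, (-1, -1, -1, -1, -1, 1, 1), array([-2.18203997, -2.18206953,  0.23689988]))
(0.4327718111153932, (-1, 1, -1, 1, 1, 1, -1), array([0.01711332, 0.06257697, 1.57056771]))
(0.4409803894097511, (-1, -1, -1, -1, 1, -1, -1), array([-0.01719194, -0.06337231,  1.57063097]))
```

```bash
cat >> h.py <<'E'
PSI=.07
CR=np.array([.5496,-.2921])
def bax(s):
    X=-.075+s*np.cos(np.pi/6); return np.array([CR[0]+np.cos(PSI)*X,CR[1]+np.sin(PSI)*X,.055+s*.5])
def gtool(th):
    th=np.radians(th); c,s=np.cos(PSI),np.sin(PSI)
    return tool([-np.sin(th)*c,-np.sin(th)*s,-np.cos(th)],[s,-c,0])
E
python3 - <<'E'
from h import *
for th in (30,40):
    Rt=gtool(th); z=Rt.apply([0,0,1]); G=bax(.165); p=G+z*(.019-.12); print(G,p); rel(p,Rt)
E
```

```text
[ 0.61732792 -0.28735129  0.1375    ] [ 0.66770424 -0.28381917  0.22496857]
dp [0.1155, 0.0214, 0.1009] ang [0.0085, -0.52, 0.0205]
[ 0.61732792 -0.28735129  0.1375    ] [ 0.68209047 -0.28281049  0.21487049]
dp [0.1299, 0.0217, 0.111] ang [0.0103, -0.6945, 0.0199]
```

```bash
python3 -m jog '{"fingers":[0,0,0,0,0],"dp":[[0.025,0.005,0.01],[0.05,0.01,0.02],[0.075,0.015,0.03],[0.1,0.02,0.04],[0.115,0.021,0.05]],"angular":[[0,-0.11,0],[0,-0.22,0],[0.005,-0.33,0.01],[0.008,-0.44,0.015],[0.0085,-0.52,0.02]]}' && python3 - <<'E'
from h import *
log();print(arm.sense()['q'])
for th in (30,40):
    Rt=gtool(th); z=Rt.apply([0,0,1]); G=bax(.165); p=G+z*(.019-.12); rel(p,Rt)
E
cat >> kin.py <<'E'
SG=(-1,1,-1,1,-1,1,-1)
def design(q):
    r=[a.as_matrix() for a in rots(q,SG)]; I=np.eye(3)
    # base z, after j1 y, after j3: x,y?,z ; after j5: ; after j7 z
    return np.c_[I[:,2],r[0][:,1],r[1][:,2],r[2][:,0],r[2][:,1],r[3][:,0],r[3][:,2],r[4][:,1],r[5][:,0],r[5][:,1],r[5][:,2]]
def fit():
    M=np.vstack([design(d["q"]) for d in D]);b=np.concatenate([d["tool_pos"] for d in D])
    x,*_=np.linalg.lstsq(M,b,rcond=1e-4); return x,M@x-b
E
python3 -c "
from kin import *
x,r=fit();print(x.round(4),abs(r).max())"
```

```text
clock: 2.6
tool_pos: [0.6522, -0.2743, 0.2787]
orientation: [0.978, 0.042, -0.203, 0.013]
ft_force: [2.0, 1.1, -1.4]
gripper_width: 0.0851
[ 0.06552305  0.90677592  0.59580148  0.64747903 -0.23812256  2.02052473
 -1.01059079]
dp [0.0349, 0.0104, 0.0435] ang [0.0158, -0.1134, 0.0124]
dp [0.0521, 0.0106, 0.047] ang [0.0168, -0.2879, 0.011]
[ 2.582e-01 -2.180e-02  4.486e-01  0.000e+00 -2.350e-02  0.000e+00
  4.900e-01 -2.000e-04  0.000e+00 -2.000e-04  3.431e-01] 8.881784197001252e-16
```

```bash
cat >> kin.py <<'E'
LO=np.array([-2.6,-.5,-1.47,.16,-1.27,.06,-2.6]);HI=np.array([2.6,2.12,1.34,2.42,4.41,2.06,2.6])
X,_=fit(); EC=R.from_rotvec([0,0,np.pi/2])
def FK(q): return design(q)@X, rots(q,SG)[-1]*EC
def IK(p,Rt,q0,w=.02,margin=.03):
    q0=np.clip(q0,LO+margin+1e-3,HI-margin-1e-3)
    def f(q):
        a,b=FK(q); return np.r_[(a-p)*5,(b.inv()*Rt).as_rotvec(),w*(q-q0)]
    r=least_squares(f,q0,bounds=(LO+margin,HI-margin)); a,b=FK(r.x)
    return r.x,np.linalg.norm(a-p),(b.inv()*Rt).magnitude()
def IKm(p,Rt,q0,n=25):
    rng=np.random.default_rng(0);best=None
    for i in range(n):
        s=q0 if i==0 else q0+rng.normal(0,.6,7)
        q,e,a=IK(p,Rt,s,w=1e-3)
        c=5*e+a+ .02*np.linalg.norm(q-q0)
        if best is None or c<best[0]: best=(c,q,e,a)
        if i==0 and e<.001 and a<.01: break
    return best[1:]
E
python3 - <<'E'
from kin import *
q0=np.array(arm.sense()["q"])
for th in (0,10,20,30,40):
  Rt=gtool(th); z=Rt.apply([0,0,1])
  for back in (0,.1):
    q,e,a=IKm(bax(.165)+z*(.019-back),Rt,q0); print("grasp",th,back,round(e,4),round(a,3),q.round(2))
for ph in (60,50,40,30,20):
  for az in (-40,-20,0,20,40,60):
    f=np.radians(ph);A=np.radians(az)
    Rt=tool([np.sin(f)*np.cos(A),np.sin(f)*np.sin(A),-np.cos(f)],[np.sin(A),-np.cos(A),0]);z=Rt.apply([0,0,1])
    out=[]
    q,e,a=IKm(np.array([.5506,.1956,.0843+.165])+z*.019,Rt,np.array([-.4,-.1,0,2,0,.8,-1.3]),12); print("place",ph,az,round(e,4),round(a,3),q.round(2))
E
```

```text
grasp 0 0 0.0 0.0 [-0.02  0.58  0.56  1.46 -0.32  1.2  -0.92]
grasp 0 0.1 0.0 0.0 [-0.03  0.51  0.59  1.34 -0.28  1.38 -0.95]
grasp 10 0 0.0 0.0 [-0.02  0.7   0.57  1.3  -0.27  1.4  -0.97]
grasp 10 0.1 0.0 0.0 [-0.01  0.67  0.59  1.12 -0.26  1.59 -0.98]
grasp 20 0 0.0 0.0 [-0.01  0.83  0.58  1.13 -0.24  1.59 -0.99]
grasp 20 0.1 0.0 0.0 [ 0.04  0.85  0.59  0.87 -0.25  1.81 -1.01]
grasp 30 0 0.0 0.0 [ 0.02  0.96  0.58  0.95 -0.2   1.79 -1.  ]
grasp 30 0.1 0.0014 0.016 [ 0.12  1.02  0.49  0.6  -0.17  2.03 -1.05]
grasp 40 0 0.0 0.0 [ 0.05  1.1   0.59  0.76 -0.17  2.   -1.  ]
grasp 40 0.1 0.0136 0.15 [ 0.06  1.07  0.58  0.6  -0.16  2.03 -1.02]
place 60 -40 0.0283 0.436 [ 1.05 -0.47 -1.44  2.01  0.11  0.65 -2.57]
place 60 -20 0.0119 0.237 [ 0.99 -0.47 -1.44  2.1   0.24  0.46 -2.57]
place 60 0 0.0031 0.064 [ 0.85 -0.47 -1.31  2.28  0.4   0.11 -2.57]
place 60 20 0.0051 0.075 [ 0.38 -0.25 -0.76  2.32 -1.24  0.09 -0.48]
place 60 40 0.0 0.0 [-1.32 -0.47  1.02  2.38 -0.9   0.1  -0.16]
place 60 60 0.0 0.0 [ 1.1   0.17 -1.13  2.13 -1.24  0.77  0.38]
place 50 -40 0.0269 0.327 [ 1.06 -0.47 -1.44  1.
[... 825 characters left out ...]
.0085 0.074 [-1.83  0.15  1.31  1.88  0.28  0.96 -2.57]
place 30 0 0.0 0.0 [-0.44 -0.05 -0.13  1.99  0.38  0.79 -2.35]
place 30 20 0.0 0.0 [-0.39 -0.08 -0.05  2.02  0.07  0.68 -1.71]
place 30 40 0.0 0.0 [-0.38 -0.06  0.07  1.99 -0.28  0.73 -1.03]
place 30 60 0.0 0.0 [-0.29  0.03  0.08  1.91 -0.5   0.9  -0.48]
place 20 -40 0.0043 0.045 [-1.62  0.41  1.31  1.73 -0.12  1.15 -2.57]
place 20 -20 0.0 0.0 [-1.23  0.07  0.69  1.84  0.26  1.04 -2.57]
place 20 0 0.0 0.0 [-0.48  0.03 -0.03  1.86  0.21  0.96 -2.18]
place 20 20 0.0 0.0 [-0.43  0.01 -0.01  1.87  0.04  0.91 -1.68]
place 20 40 0.0 0.0 [-0.38  0.03  0.02  1.86 -0.14  0.93 -1.16]
place 20 60 0.0 0.0 [-0.31  0.08  0.02  1.8  -0.28  1.02 -0.69]
```

```bash
python3 - <<'E'
from kin import *
q0=np.array(arm.sense()["q"])
Rt=gtool(25); z=Rt.apply([0,0,1]); 
for b in (.08,.04,0):
    p=bax(.165)+z*(.019-b);q,e,a=IKm(p,Rt,q0);print(b,e,a,q.round(2));rel(p,Rt)
E
```

```text
0.08 4.9625038563486724e-08 4.302985413136098e-07 [ 0.05  0.93  0.59  0.8  -0.24  1.88 -1.01]
dp [0.0251, 0.0097, 0.0829] ang [0.0152, -0.0261, 0.013]
0.04 8.145870800188212e-08 7.410274208195893e-07 [ 0.02  0.91  0.58  0.93 -0.22  1.78 -1.01]
dp [0.024, 0.009, 0.1229] ang [0.0152, -0.0261, 0.013]
0 1.0278409274781248e-07 9.77215986405255e-07 [ 0.01  0.89  0.58  1.04 -0.22  1.69 -1.  ]
dp [0.023, 0.0084, 0.1629] ang [0.0152, -0.0261, 0.013]
```

```bash
python3 -m jog '{"fingers":[0,0,0,0,0],"dp":[[0.012,0.005,0.025],[0.024,0.01,0.05],[0.025,0.01,0.07],[0.025,0.01,0.083],[0.025,0.01,0.083]],"angular":[[0.007,-0.013,0.006],[0.015,-0.026,0.013],[0.015,-0.026,0.013],[0.015,-0.026,0.013],[0.015,-0.026,0.013]]}' && python3 - <<'E'
from kin import *
Rt=gtool(25); z=Rt.apply([0,0,1]); rel(bax(.165)+z*.019,Rt)
f=arm.grab_frame("side");np.savez("side1.npz",**f);t=arm.grab_frame("top");np.savez("top1.npz",**t)
def crop(im,x,y,w,h,k): return cv2.resize(im[y:y+h,x:x+w],None,fx=k,fy=k,interpolation=cv2.INTER_CUBIC)
cv2.imwrite("pics/c3.png",np.hstack([crop(f["img"],300,210,130,130,3),crop(t["img"],380,150,130,130,3)]))
E
```

```text
clock: 3.02
tool_pos: [0.6407, -0.2843, 0.1895]
orientation: [0.975, 0.035, -0.217, 0.005]
ft_force: [-0.7, -0.4, -0.1]
gripper_width: 0.0853
dp [0.0008, 0.0017, 0.0761] ang [-0.0043, 0.0017, 0.0028]
```

View pics/c3.png

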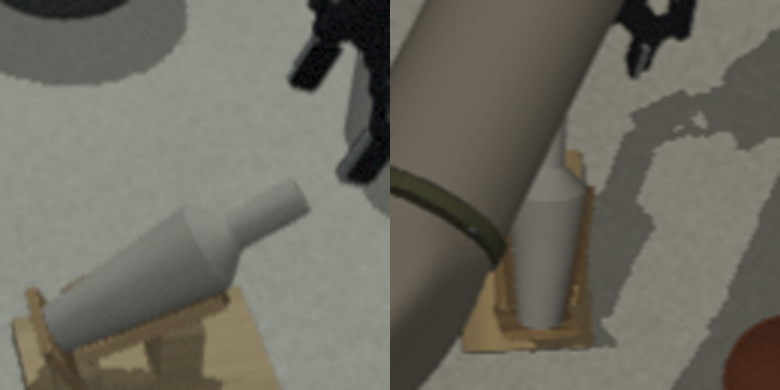

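Side: the fingertips are at (403,232) and (418,265), straddling the line to the neck, whose mouth is at (400,273). The arm hides the neck in the top view. I descend.

```bash
python3 -m jog '{"fingers":[0,0,0,0,0],"dp":[[0,0.001,0.02],[0.001,0.002,0.04],[0.001,0.002,0.06],[0.001,0.002,0.076],[0.001,0.002,0.076]],"angular":[[0,0,0],[0,0,0],[0,0,0],[0,0,0],[0,0,0]]}' && python3 - <<'E'
from kin import *
Rt=gtool(25); z=Rt.apply([0,0,1]); rel(bax(.165)+z*.019,Rt)
f=arm.grab_frame("side");np.savez("side1.npz",**f)
def crop(im,x,y,w,h,k): return cv2.resize(im[y:y+h,x:x+w],None,fx=k,fy=k,interpolation=cv2.INTER_CUBIC)
cv2.imwrite("pics/c4.png",crop(f["img"],310,210,130,120,4))
E
```

```text
clock: 3.53
tool_pos: [0.6104, -0.2884, 0.1224]
orientation: [0.976, 0.035, -0.216, 0.006]
ft_force: [0.3, -0.1, 0.3]
gripper_width: 0.0852
dp [-0.0001, -0.0005, 0.0024] ang [-0.0031, -0.0014, 0.0027]
```

View pics/c4.png

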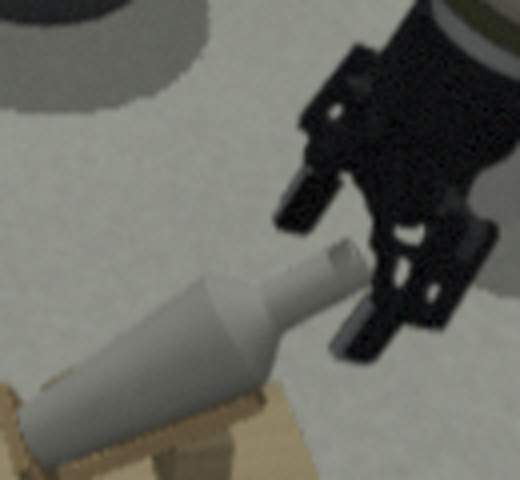

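Side: the open fingertips at (383,265) and (399,297) straddle the neck, and their midpoint (391,281) lies on the neck axis. I close.

```bash
python3 -m jog '{"fingers":[80,130,160,200,255],"dp":[[0,0,0.002],[0,0,0.002],[0,0,0.002],[0,0,0.002],[0,0,0.002]],"angular":[[0,0,0],[0,0,0],[0,0,0],[0,0,0],[0,0,0]]}' 80 && python3 -m jog '{"fingers":[255,255,255,255],"dp":[[0,0,0],[0,0,0],[0,0,0],[0,0,0]],"angular":[[0,0,0],[0,0,0],[0,0,0],[0,0,0]]}' 80 && python3 - <<'E'
from kin import *
f=arm.grab_frame("side");np.savez("side1.npz",**f)
def crop(im,x,y,w,h,k): return cv2.resize(im[y:y+h,x:x+w],None,fx=k,fy=k,interpolation=cv2.INTER_CUBIC)
cv2.imwrite("pics/c5.png",crop(f["img"],310,210,130,120,4))
E
```

```text
clock: 4.0
tool_pos: [0.6113, -0.2879, 0.1226]
orientation: [0.976, 0.036, -0.214, 0.006]
ft_force: [-0.4, 10.9, 6.0]
gripper_width: 0.0253
clock: 4.33
tool_pos: [0.6112, -0.2872, 0.1225]
orientation: [0.976, 0.036, -0.214, 0.005]
ft_force: [-0.5, 5.7, 4.1]
gripper_width: 0.0249
```

View pics/c5.png

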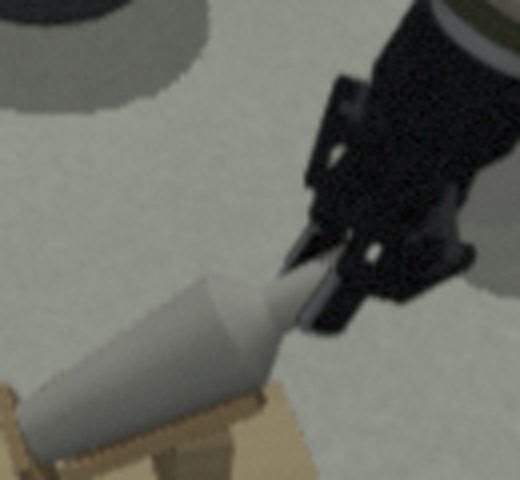

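Gripped: the opening is 25 mm on a 26 mm neck. I lift 120 mm.

```bash
python3 - <<'E'
from kin import *
p,r,s=cur(); print(s['q'])
rel(p+[0,0,.12],r)
q,e,a=IKm(p+[0,0,.15],r,np.array(s['q']));print(e,a,q)
E
```

```text
[ 0.00967695  0.88958967  0.57544287  1.03411132 -0.21908739  1.69684732
 -0.99860314]
dp [-0.0503, -0.0006, -0.109] ang [0.0, 0.0, 0.0]
7.267528653545742e-08 6.179681093316195e-07 [ 0.0438898   0.82605769  0.60661518  0.81618907 -0.19980333  1.96345362
 -0.97563863]
```

```bash
python3 -m jog '{"fingers":[255,255,255,255,255],"dp":[[-0.003,0,-0.006],[-0.008,0,-0.018],[-0.017,0,-0.036],[-0.027,0,-0.058],[-0.035,0,-0.075]],"angular":[[0,0,0],[0,0,0],[0,0,0],[0,0,0],[0,0,0]]}' 80 && python3 -m jog '{"fingers":[255,255,255],"dp":[[-0.008,0,-0.02],[-0.015,0,-0.034],[-0.015,0,-0.034]],"angular":[[0,0,0],[0,0,0],[0,0,0]]}' 80 && python3 - <<'E'
from kin import *
f=arm.grab_frame("side");np.savez("side2.npz",**f);t=arm.grab_frame("top");np.savez("top2.npz",**t)
def crop(im,x,y,w,h,k): return cv2.resize(im[y:y+h,x:x+w],None,fx=k,fy=k,interpolation=cv2.INTER_CUBIC)
cv2.imwrite("pics/c6.png",np.hstack([crop(f["img"],290,160,150,150,3),crop(t["img"],380,130,110,150,3)]))
E
```

```text
clock: 4.8
tool_pos: [0.6105, -0.2896, 0.2072]
orientation: [0.976, 0.035, -0.214, 0.007]
ft_force: [0.8, -0.4, -3.6]
gripper_width: 0.0242
clock: 5.05
tool_pos: [0.6117, -0.2903, 0.2464]
orientation: [0.977, 0.035, -0.212, 0.008]
ft_force: [0.3, -0.7, -3.6]
gripper_width: 0.0244
```

View pics/c6.png

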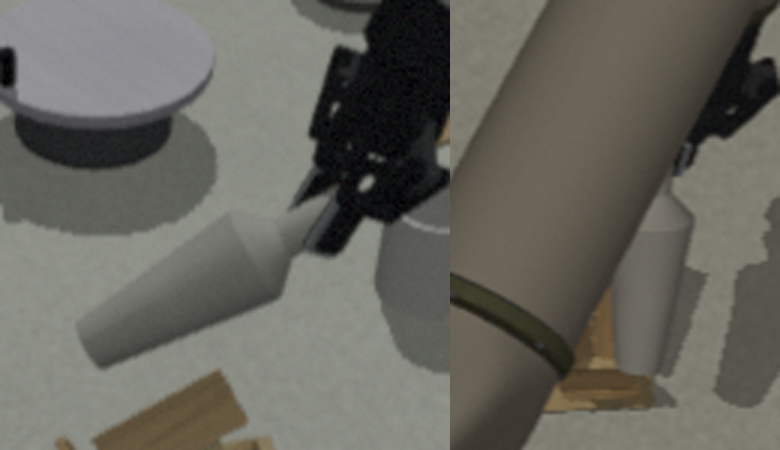

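Side: the bottle hangs in the grip clear of the cradle, foot at about (318,273), with its tilt unchanged. The force reading is 3.6 N, so about 0.37 kg. Now I bring it upright and carry it over.

```bash
cat >> kin.py <<'E'
def up(x,y,gz,ph,az,lean=0):
    f=np.radians(ph);A=np.radians(az)
    Rt=tool([np.sin(f)*np.cos(A),np.sin(f)*np.sin(A),-np.cos(f)],[np.sin(A),-np.cos(A),0])
    return np.array([x,y,gz])+Rt.apply([0,0,.019]),Rt
E
python3 - <<'E'
from kin import *
T=load("top0");print("mug",atz(T,341,127,.09))
p,r,s=cur();q=np.array(s['q']);print(r.apply([0,0,1]),r.apply([0,1,0]))
for w in [(.60,-.25,.33,0,4),(.58,-.15,.35,35,8),(.57,0,.35,35,18),(.5506,.1956,.34,35,30),(.5506,.1956,.25,35,30)]:
    P,Rt=up(*w);q,e,a=IKm(P,Rt,q);print(w,P.round(3),e.round(4),round(a,3),q.round(2));rel(P,Rt)
E
```

```text
mug [ 0.78783074 -0.0718902   0.09      ]
[-0.41739881 -0.02809771 -0.90828892] [ 0.07132391 -0.99745136 -0.00192055]
(0.6, -0.25, 0.33, 0, 4) [ 0.6   -0.25   0.311] 0.0 0.0 [-0.09  0.4   0.59  1.28 -0.22  1.52 -1.03]
dp [-0.0363, -0.0404, -0.059] ang [-0.0016, 0.4316, 0.002]
(0.58, -0.15, 0.35, 35, 8) [ 0.591 -0.148  0.334] 0.0 0.0 [-0.14 -0.15  0.41  1.89 -0.24  0.85 -1.04]
dp [-0.0478, -0.1424, -0.0793] ang [0.0044, 1.042, -0.0713]
(0.57, 0, 0.35, 35, 18) [0.58  0.003 0.334] 0.0 0.0 [-0.23 -0.22  0.23  1.95 -0.18  0.83 -1.17]
dp [-0.0473, -0.2946, -0.0793] ang [0.0207, 1.0369, -0.2532]
(0.5506, 0.1956, 0.34, 35, 30) [0.56  0.201 0.324] 0.0 0.0 [-0.37 -0.18  0.    1.94 -0.12  0.78 -1.36]
dp [-0.0486, -0.4932, -0.0672] ang [0.0404, 1.0236, -0.4713]
(0.5506, 0.1956, 0.25, 35, 30) [0.56  0.201 0.234] 0.0 0.0 [-0.38 -0.12  0.01  2.08 -0.16  0.58 -1.31]
dp [-0.0109, -0.493, 0.0145] ang [0.0404, 1.0236, -0.4713]
```

```bash
python3 -m jog '{"fingers":[255,255,255,255,255],"dp":[[-0.006,-0.007,-0.01],[-0.013,-0.015,-0.022],[-0.02,-0.024,-0.035],[-0.028,-0.032,-0.047],[-0.036,-0.04,-0.059]],"angular":[[0,0.07,0],[0,0.16,0],[0,0.25,0],[0,0.34,0],[0,0.43,0]]}' 80 && python3 - <<'E'
from kin import *
for w in [(.58,-.15,.35,35,8)]:
    P,Rt=up(*w);rel(P,Rt)
E
```

```text
clock: 5.57
tool_pos: [0.5997, -0.2493, 0.3097]
orientation: [0.999, 0.036, -0.0, -0.002]
ft_force: [-0.0, -0.6, -2.8]
gripper_width: 0.0244
dp [-0.0017, -0.1013, -0.0244] ang [0.0175, 0.6113, -0.0668]
```

```bash
python3 -m jog '{"fingers":[255,255,255,255,255],"dp":[[0,-0.018,-0.01],[0,-0.038,-0.02],[0,-0.058,-0.024],[0,-0.08,-0.024],[-0.002,-0.101,-0.024]],"angular":[[0.003,0.1,-0.01],[0.006,0.21,-0.02],[0.01,0.32,-0.035],[0.014,0.43,-0.05],[0.017,0.54,-0.06]]}' 80 && python3 - <<'E'
from kin import *
for w in [(.57,0,.35,35,18)]:
    P,Rt=up(*w);rel(P,Rt)
f=arm.grab_frame("side");cv2.imwrite("pics/s3.png",f["img"])
E
```

```text
clock: 5.98
tool_pos: [0.5901, -0.1481, 0.3337]
orientation: [0.962, 0.064, 0.266, -0.02]
ft_force: [-0.1, -0.3, -4.9]
gripper_width: 0.0247
dp [0.0092, -0.1514, 0.0053] ang [0.095, 0.0696, -0.1526]
```

View pics/s3.png

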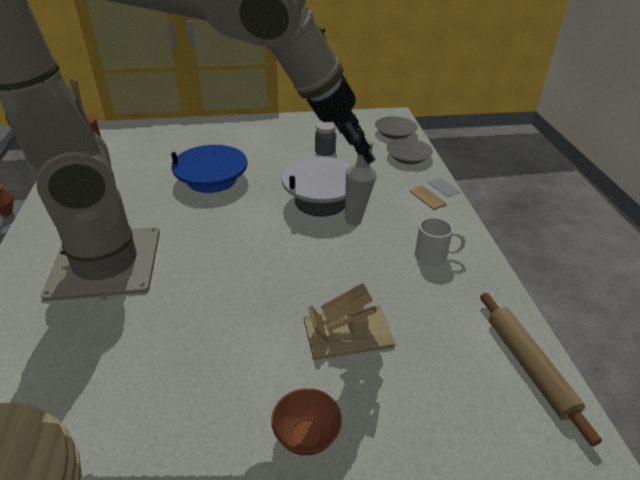

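Side: the bottle is held nearly upright, foot at (355,221) and grip at (365,155). I carry on towards the wheel.

```bash
python3 -m jog '{"fingers":[255,255,255,255,255],"dp":[[0.002,-0.025,0],[0.004,-0.055,0],[0.006,-0.09,0.003],[0.008,-0.122,0.004],[0.009,-0.151,0.005]],"angular":[[0.02,0.015,-0.03],[0.04,0.03,-0.06],[0.06,0.05,-0.09],[0.08,0.06,-0.12],[0.095,0.07,-0.153]]}' 80 && python3 - <<'E'
from kin import *
for w in [(.5506,.1956,.34,35,30)]:
    P,Rt=up(*w);rel(P,Rt)
E
```

```text
clock: 6.45
tool_pos: [0.5796, 0.0033, 0.3332]
orientation: [0.943, 0.15, 0.294, -0.047]
ft_force: [0.3, 0.2, -3.9]
gripper_width: 0.0243
dp [0.0302, -0.194, 0.0317] ang [0.1179, 0.0069, -0.1712]
```

```bash
python3 -m jog '{"fingers":[255,255,255,255,255],"dp":[[0.004,-0.03,0.003],[0.01,-0.07,0.01],[0.017,-0.11,0.018],[0.023,-0.15,0.025],[0.028,-0.18,0.03]],"angular":[[0.02,0,-0.03],[0.04,0,-0.06],[0.07,0.003,-0.1],[0.09,0.005,-0.14],[0.11,0.007,-0.16]]}' 80 && python3 -m jog '{"fingers":[255,255,255,255],"dp":[[0.0015,-0.008,0.001],[0.002,-0.014,0.002],[0.002,-0.014,0.002],[0.002,-0.014,0.002]],"angular":[[0.008,0,-0.01],[0.008,0,-0.011],[0.008,0,-0.011],[0.008,0,-0.011]]}' 80 && python3 - <<'E'
from kin import *
for w in [(.5506,.1956,.34,35,30)]:
    P,Rt=up(*w);rel(P,Rt)
f=arm.grab_frame("side");np.savez("side3.npz",**f);t=arm.grab_frame("top");np.savez("top3.npz",**t)
def crop(im,x,y,w,h,k): return cv2.resize(im[y:y+h,x:x+w],None,fx=k,fy=k,interpolation=cv2.INTER_CUBIC)
cv2.imwrite("pics/c7.png",np.hstack([crop(f["img"],265,80,110,130,4)[:, :],crop(t["img"],170,150,80,130,4)]))
E
```

```text
clock: 6.87
tool_pos: [0.5618, 0.1881, 0.3241]
orientation: [0.923, 0.242, 0.29, -0.075]
ft_force: [0.7, -0.3, -5.1]
gripper_width: 0.0245
clock: 7.2
tool_pos: [0.5595, 0.1973, 0.3255]
orientation: [0.921, 0.245, 0.292, -0.077]
ft_force: [-0.1, -0.1, -4.8]
gripper_width: 0.0242
dp [0.0013, -0.003, 0.0022] ang [0.0038, -0.0019, -0.0026]
```

View pics/c7.png

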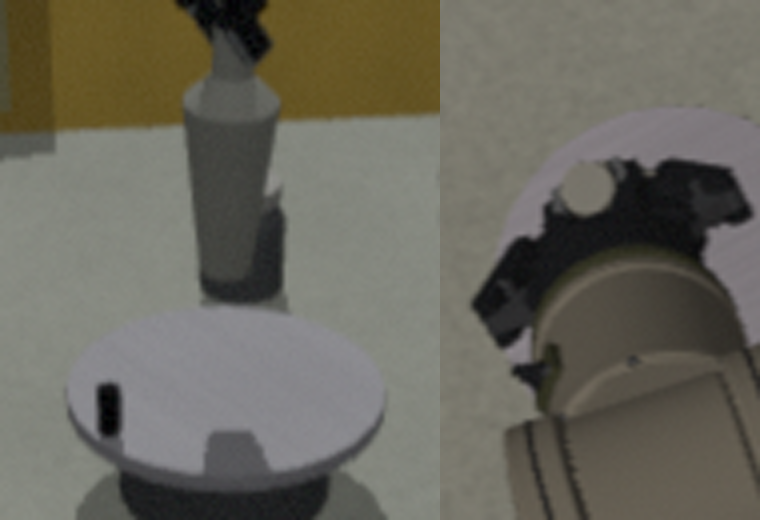

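```bash
cat >> kin.py <<'E'
def bfit(S,T,foot,sh,mouth,ms=.118):
    p,r,s=cur(); G=p-r.apply([0,0,.019]); y=r.apply([0,1,0]); z=r.apply([0,0,1])
    ph=np.arccos(-z[2]); h=np.cross(y,[0,0,1]); h/=np.linalg.norm(h)
    def ax(d): 
        u=np.array([0,0,1.])*np.cos(d)+h*np.sin(d); 
        # keep perpendicular to jaw
        u-=y*(u@y); return u/np.linalg.norm(u)
    def f(v):
        d,s,o=v; u=ax(d); g=G+np.cross(y,u)*o
        res=[]
        if foot is not None: res.append(proj(S,[g-u*s])[0]-foot)
        if sh is not None: res.append(proj(S,[g+u*(ms-s)])[0]-sh)
        if mouth is not None: res.append(proj(T,[g+u*(.188-s)])[0]-mouth)
        return np.r_[np.concatenate(res),(v-[0,.165,0])*[0,30,200]]
    m=least_squares(f,[0,.165,0]); d,s,o=m.x;u=ax(d); print("swing deg",np.degrees(d),"s",s,"o",o,"res",m.fun.round(2)); print("h",h,"G",G,"axis",u,"lean deg",np.degrees(np.arccos(u[2])),"foot",G+np.cross(y,u)*o-u*s)
E
python3 - <<'E'
from kin import *
S=load("side3");T=load("top3")
bfit(S,T,[321.3,148.3],[322.9,106.5],[206.75,196.75])
E
```

```text
swing deg -0.340344915806267 s 0.16902852498053453 o -0.0011622326886885095 res [ 0.24  0.31 -0.4  -0.13 -0.95  0.44 -0.    0.12 -0.23]
h [-0.8684735  -0.49573559  0.        ] G [0.55032314 0.19163001 0.34170604] axis [0.00442096 0.00423739 0.99998125] lean deg 0.35086749088487934 foot [0.55058523 0.19148991 0.17267378]
```

Side crop: foot at (321,148) and shoulder at (323,106). Top crop: mouth at (207,197). The fit gives a lean of 0.35°, the foot at z=0.173 and within 4 mm of the axis. I lower 70 mm, then creep down.

```bash
python3 - <<'E'
from kin import *
p,r,s=cur()
for d in ([0,.004,-.07],[0,0,-.01],[0,0,-.002]): print(r.inv().apply(d).round(5))
E
```

```text
[-0.03871 -0.00358  0.05835]
[-5.76e-03 -1.00e-05  8.17e-03]
[-0.00115 -0.       0.00163]
```

```bash
python3 -m jog '{"fingers":[255,255,255,255,255],"dp":[[-0.007,-0.001,0.01],[-0.016,-0.002,0.024],[-0.026,-0.003,0.039],[-0.034,-0.0035,0.051],[-0.0387,-0.0036,0.058]],"angular":[[0,0,0],[0,0,0],[0,0,0],[0,0,0],[0,0,0]]}' 80 && python3 -m jog '{"fingers":[255,255],"dp":[[0,0,0],[0,0,0]],"angular":[[0,0,0],[0,0,0]]}' 80 && python3 - <<'E'
from kin import *
f=arm.grab_frame("side");np.savez("side4.npz",**f);t=arm.grab_frame("top");np.savez("top4.npz",**t)
def crop(im,x,y,w,h,k): return cv2.resize(im[y:y+h,x:x+w],None,fx=k,fy=k,interpolation=cv2.INTER_CUBIC)
cv2.imwrite("pics/c8.png",np.hstack([crop(f["img"],270,80,100,130,4)[:, :],crop(t["img"],170,150,90,130,4)]))
E
```

```text
clock: 7.72
tool_pos: [0.559, 0.2013, 0.2547]
orientation: [0.921, 0.245, 0.291, -0.077]
ft_force: [-0.8, -0.6, -5.6]
gripper_width: 0.0242
clock: 7.88
tool_pos: [0.5597, 0.2021, 0.2571]
orientation: [0.921, 0.245, 0.293, -0.077]
ft_force: [-0.3, -0.7, -2.4]
gripper_width: 0.0244
```

View pics/c8.png

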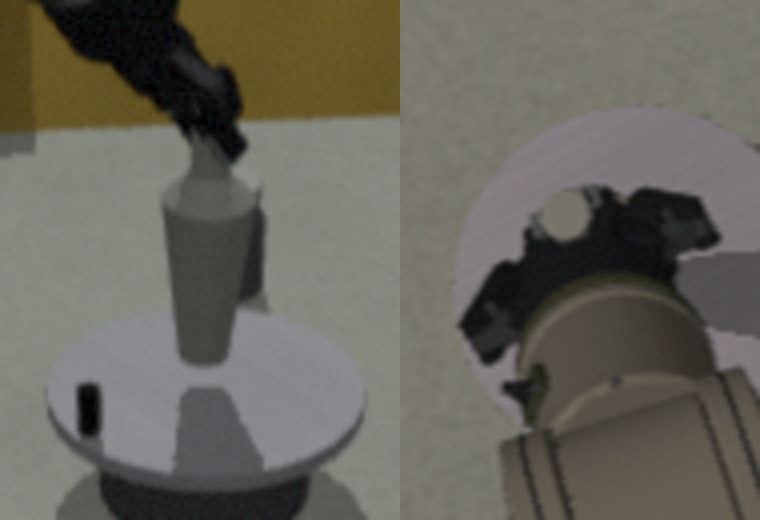

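```bash
python3 - <<'E'
from kin import *
bfit(load("side4"),load("top4"),[321.5,168.7],[322.5,130.5],[211.2,203.7])
E
```

```text
swing deg 0.9018851731555162 s 0.1687682317666036 o -0.0007615106890150263 res [ 0.38  0.67 -0.46 -0.46 -0.89  0.4   0.    0.11 -0.15]
h [-0.86757087 -0.49731356  0.        ] G [0.55053658 0.19712936 0.27380099] axis [-0.01447929 -0.00639119  0.99987474] lean deg 0.9068641112433162 foot [0.5536408  0.19858667 0.10506589]
```

Side crop: the foot's underside is at (321,169), some 20 mm above the head and centred over it. The lean is under 1°. I go down 14 mm, then creep.

```bash
python3 -m jog '{"fingers":[255,255,255,255,255],"dp":[[-0.0025,0,0.0035],[-0.0045,0,0.0065],[-0.0065,0,0.009],[-0.008,0,0.0114],[-0.008,0,0.0114]],"angular":[[0,0,0],[0,0,0],[0,0,0],[0,0,0],[0,0,0]]}' 80 && python3 -m jog '{"fingers":[255,255,255,255,255],"dp":[[-0.0003,0,0.0004],[-0.0006,0,0.0008],[-0.0009,0,0.0012],[-0.0012,0,0.0016],[-0.0012,0,0.0016]],"angular":[[0,0,0],[0,0,0],[0,0,0],[0,0,0],[0,0,0]]}'
```

```text
clock: 8.4
tool_pos: [0.5591, 0.2026, 0.2419]
orientation: [0.921, 0.246, 0.292, -0.077]
ft_force: [0.1, -0.1, -4.8]
gripper_width: 0.0243
clock: 8.82
tool_pos: [0.5594, 0.2027, 0.2409]
orientation: [0.921, 0.246, 0.293, -0.077]
ft_force: [-0.1, -0.3, -4.6]
gripper_width: 0.0243
```

```bash
python3 -m jog '{"fingers":[255,255,255,255,255],"dp":[[-0.0003,0,0.0004],[-0.0006,0,0.0008],[-0.0009,0,0.0012],[-0.0012,0,0.0016],[-0.0012,0,0.0016]],"angular":[[0,0,0],[0,0,0],[0,0,0],[0,0,0],[0,0,0]]}'
```

```text
clock: 9.23
tool_pos: [0.5593, 0.2026, 0.2387]
orientation: [0.921, 0.246, 0.292, -0.077]
ft_force: [0.4, 0.2, -4.7]
gripper_width: 0.0241
```

```bash
python3 -m jog '{"fingers":[255,255,255,255,255],"dp":[[-0.0003,0,0.0004],[-0.0006,0,0.0008],[-0.0009,0,0.0012],[-0.0009,0,0.0012],[-0.0009,0,0.0012]],"angular":[[0,0,0],[0,0,0],[0,0,0],[0,0,0],[0,0,0]]}'
```

```text
clock: 9.65
tool_pos: [0.5593, 0.2026, 0.2373]
orientation: [0.921, 0.246, 0.292, -0.077]
ft_force: [0.5, 0.5, -4.7]
gripper_width: 0.0244
```

```bash
python3 -m jog '{"fingers":[255,255,255,255,255],"dp":[[-0.0003,0,0.0004],[-0.0006,0,0.0008],[-0.0006,0,0.0008],[-0.0006,0,0.0008],[-0.0006,0,0.0008]],"angular":[[0,0,0],[0,0,0],[0,0,0],[0,0,0],[0,0,0]]}'
```

```text
clock: 10.07
tool_pos: [0.5593, 0.2026, 0.2364]
orientation: [0.921, 0.246, 0.293, -0.077]
ft_force: [-0.2, 0.0, -4.4]
gripper_width: 0.0244
```

```bash
python3 -m jog '{"fingers":[255,255,255,255,255],"dp":[[-0.0003,0,0.0004],[-0.0006,0,0.0008],[-0.0006,0,0.0008],[-0.0006,0,0.0008],[-0.0006,0,0.0008]],"angular":[[0,0,0],[0,0,0],[0,0,0],[0,0,0],[0,0,0]]}'
```

```text
clock: 10.48
tool_pos: [0.5592, 0.2026, 0.2354]
orientation: [0.921, 0.246, 0.293, -0.077]
ft_force: [0.7, -0.6, -4.2]
gripper_width: 0.0243
```

```bash
python3 -m jog '{"fingers":[255,255,255,255,255],"dp":[[-0.0003,0,0.0004],[-0.0006,0,0.0008],[-0.0006,0,0.0008],[-0.0006,0,0.0008],[-0.0006,0,0.0008]],"angular":[[0,0,0],[0,0,0],[0,0,0],[0,0,0],[0,0,0]]}'
```

```text
clock: 10.9
tool_pos: [0.5592, 0.2026, 0.2344]
orientation: [0.921, 0.246, 0.292, -0.077]
ft_force: [0.4, -0.4, -4.9]
gripper_width: 0.0244
```

```bash
python3 -m jog '{"fingers":[255,255,255,255,255],"dp":[[-0.0003,0,0.0004],[-0.0006,0,0.0008],[-0.0006,0,0.0008],[-0.0006,0,0.0008],[-0.0006,0,0.0008]],"angular":[[0,0,0],[0,0,0],[0,0,0],[0,0,0],[0,0,0]]}'
python3 - <<'E'
from kin import *
f=arm.grab_frame("side");np.savez("side5.npz",**f);t=arm.grab_frame("top");np.savez("top5.npz",**t)
def crop(im,x,y,w,h,k): return cv2.resize(im[y:y+h,x:x+w],None,fx=k,fy=k,interpolation=cv2.INTER_CUBIC)
cv2.imwrite("pics/c9.png",np.hstack([crop(f["img"],270,90,100,120,4)[:, :],crop(t["img"],170,150,90,120,4)]))
E
```

```text
clock: 11.32
tool_pos: [0.5596, 0.2028, 0.2343]
orientation: [0.921, 0.246, 0.293, -0.077]
ft_force: [-1.2, -2.0, 2.7]
gripper_width: 0.0244
```

View pics/c9.png

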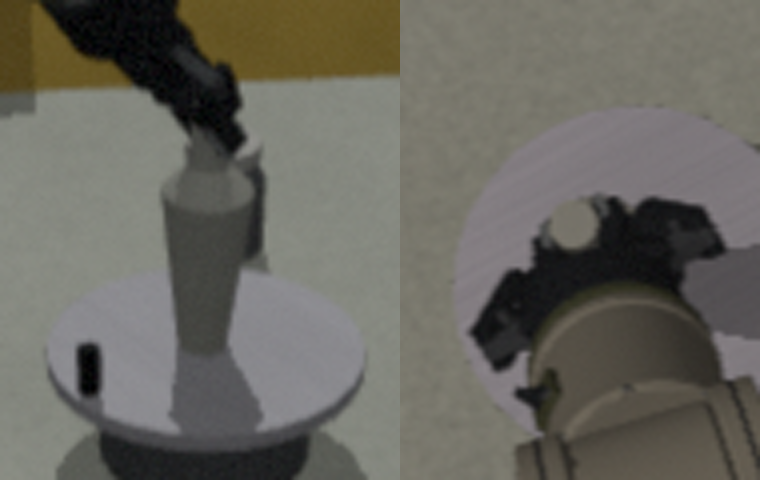

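```bash
python3 - <<'E'
from kin import *
bfit(load("side5"),load("top5"),[321.2,176.3],[322,139.7],[213.75,206])
S=load("side5");u=np.array([0,0,1.])
print(proj(S,[[.5506,.1956,.0843]]))
E
```

```text
swing deg 0.9659294016466615 s 0.17022589157317072 o -0.0007370381517994307 res [ 0.41  1.02 -0.28 -0.79 -1.04  0.62  0.    0.16 -0.15]
h [-0.86729809 -0.49778914  0.        ] G [0.55011592 0.19732537 0.24975474] axis [-0.01540359 -0.00702781  0.99985666] lean deg 0.9701244156220276 foot [0.55337714 0.19888854 0.07956567]
[[320.80045977 176.53248061]]
```

Contact: the vertical force went from −4.9 to +2.7 N. Side: the foot stands at (321,177), where the middle of the head projects (320.8,176.5). I ease the grip so the foot can sit flat, then open slowly.

```bash
python3 -m jog '{"fingers":[255,255,255,255,255],"dp":[[0,0,0],[0,0,0],[0,0,0],[0,0,0],[0,0,0]],"angular":[[0,0,0],[0,0,0],[0,0,0],[0,0,0],[0,0,0]]}' 20
```

```text
clock: 11.83
tool_pos: [0.5597, 0.2028, 0.2342]
orientation: [0.921, 0.246, 0.293, -0.077]
ft_force: [-1.2, 0.1, 5.4]
gripper_width: 0.0242
```

```bash
python3 -m jog '{"fingers":[175,172,169,166,163],"dp":[[0,0,0],[0,0,0],[0,0,0],[0,0,0],[0,0,0]],"angular":[[0,0,0],[0,0,0],[0,0,0],[0,0,0],[0,0,0]]}' 20; python3 - <<'E'
from kin import *
f=arm.grab_frame("side");np.savez("side6.npz",**f)
def crop(im,x,y,w,h,k): return cv2.resize(im[y:y+h,x:x+w],None,fx=k,fy=k,interpolation=cv2.INTER_CUBIC)
cv2.imwrite("pics/c10.png",crop(f["img"],270,90,100,120,5)[:, :])
E
```

```text
clock: 12.25
tool_pos: [0.5589, 0.2025, 0.2329]
orientation: [0.921, 0.246, 0.292, -0.077]
ft_force: [0.4, -0.1, -0.1]
gripper_width: 0.0308
```

View pics/c10.png

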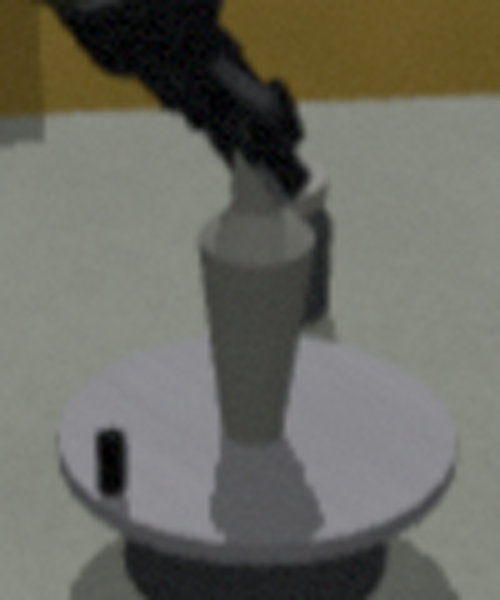

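The bottle stands released: the force reads zero and the opening is 31 mm. I open fully and back out along the tool axis.

```bash
python3 -m jog '{"fingers":[130,90,50,10,0],"dp":[[0,0,0],[0,0,0],[0,0,0],[0,0,0],[0,0,0]],"angular":[[0,0,0],[0,0,0],[0,0,0],[0,0,0],[0,0,0]]}' 20; python3 -m jog '{"fingers":[0,0,0,0,0],"dp":[[0,0,-0.008],[0,0,-0.02],[0,0,-0.04],[0,0,-0.07],[0,0,-0.1]],"angular":[[0,0,0],[0,0,0],[0,0,0],[0,0,0],[0,0,0]]}'; python3 - <<'E'
from kin import *
f=arm.grab_frame("side");np.savez("side7.npz",**f);t=arm.grab_frame("top");np.savez("top7.npz",**t)
print(arm.sense()['q'])
def crop(im,x,y,w,h,k): return cv2.resize(im[y:y+h,x:x+w],None,fx=k,fy=k,interpolation=cv2.INTER_CUBIC)
cv2.imwrite("pics/c11.png",np.hstack([crop(f["img"],270,90,100,120,4)[:, :],crop(t["img"],170,150,90,120,4)]))
E
```

```text
clock: 12.72
tool_pos: [0.5592, 0.2025, 0.2334]
orientation: [0.921, 0.246, 0.293, -0.077]
ft_force: [-1.0, -1.1, 0.6]
gripper_width: 0.0853
clock: 13.13
tool_pos: [0.508, 0.1733, 0.3157]
orientation: [0.921, 0.246, 0.292, -0.077]
ft_force: [0.5, -0.4, -0.3]
gripper_width: 0.0857
[-0.48032126 -0.3341453   0.10132878  2.07055398 -0.07055837  0.7878208
 -1.39017169]
```

View pics/c11.png

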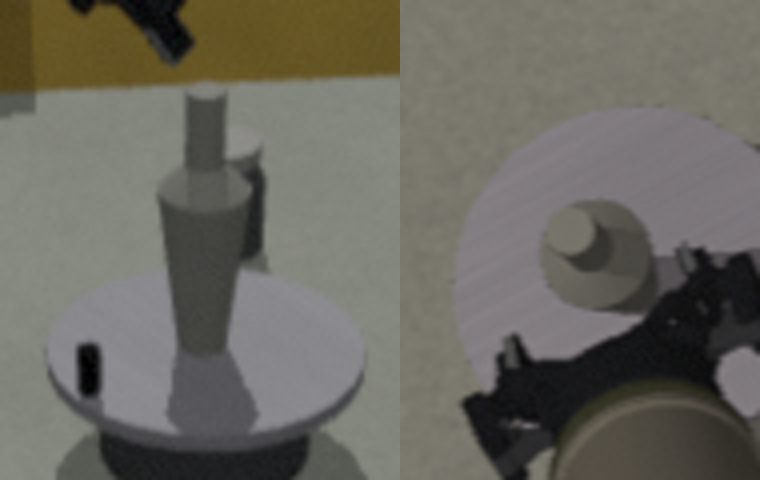

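Side: the bottle stands alone, mouth (321,112) and foot (321,177). The knob is still at (292,182), so the wheel has not moved. Next I work out the knob motion.

```bash
cat >> kin.py <<'E'
W=np.array([.5506,.1956]);K0=np.array([.4668,.1452]);
def knobpose(dth,z,ph,k=1.0):
    a0=np.arctan2(*(K0-W)[::-1]); a=a0+np.radians(dth); c=W+.098*np.array([np.cos(a),np.sin(a)])
    A=a0+np.pi+np.radians(dth*k); f=np.radians(ph)
    Rt=tool([np.sin(f)*np.cos(A),np.sin(f)*np.sin(A),-np.cos(f)],[np.sin(A),-np.cos(A),0])
    return np.r_[c,z],Rt
E
python3 - <<'E'
from kin import *
q0=np.array(arm.sense()['q'])
for ph in (0,15):
  q=q0
  for dth in (0,20,40,60,75):
    P,Rt=knobpose(dth,.095,ph);q,e,a=IKm(P,Rt,q);print(ph,dth,P.round(3),e.round(4),round(a,3),q.round(2))
  q=q0
  for dth in (-20,-40,-60,-75):
    P,Rt=knobpose(dth,.095,ph);q,e,a=IKm(P,Rt,q);print(ph,dth,P.round(3),e.round(4),round(a,3),q.round(2))
P,Rt=knobpose(0,.20,10); rel(P,Rt)
E
```

```text
0 0 [0.467 0.145 0.095] 0.0 0.0 [-0.5   0.16  0.11  1.98 -0.02  1.   -1.41]
0 20 [0.489 0.119 0.095] 0.0 0.0 [-0.42  0.19  0.1   1.94 -0.02  1.01 -0.99]
0 40 [0.519 0.103 0.095] 0.0 0.0 [-0.35  0.24  0.08  1.88 -0.02  1.02 -0.6 ]
0 60 [0.552 0.098 0.095] 0.0 0.0 [-0.29  0.31  0.04  1.79 -0.01  1.04 -0.23]
0 75 [0.578 0.101 0.095] 0.0 0.0 [-0.25  0.36  0.    1.72 -0.    1.06  0.03]
0 -20 [0.454 0.177 0.095] 0.0 0.0 [-0.57  0.16  0.11  1.98 -0.02  1.   -1.83]
0 -40 [0.454 0.211 0.095] 0.0 0.0 [-0.64  0.18  0.12  1.95 -0.03  1.01 -2.23]
0 -60 [0.465 0.243 0.095] 0.0 0.0 [-0.86  0.24  0.33  1.9  -0.09  1.02 -2.57]
0 -75 [0.48  0.264 0.095] 0.0 0.0 [-1.41  0.44  1.01  1.87 -0.42  1.07 -2.57]
15 0 [0.467 0.145 0.095] 0.0 0.0 [-0.48 -0.01  0.12  2.19 -0.07  0.71 -1.34]
15 20 [0.489 0.119 0.095] 0.0 0.0 [-0.37  0.06  0.16  2.12 -0.25  0.77 -0.74]
15 40 [0.519 0.103 0.095] 0.0 0.0 [-0.27  0.18  0.15  1.99 -0.34  0.89 -0.25]
15 60 [0.552 0.098 0.095] 0.0 0.0 [-0.19  0.31  0.11  1.82 -0.35  1.02  0.11]
15 75 [0.578 0.101 0.095] 0.0 0.0 [-0.16  0.4   0.07  1.69 -0.32  1.12  0.34]
15 -20 [0.454 0.177 0.095] 0.0 0.0 [-0.55 -0.01  0.03  2.19  0.13  0.72 -1.99]
15 -40 [0.454 0.211 0.095] 0.0 0.0 [-0.65  0.06 -0.01  2.12  0.27  0.8  -2.56]
15 -60 [0.465 0.243 0.095] 0.0 0.0 [-1.81  0.38  1.26  2.04 -0.17  0.86 -2.57]
15 -75 [0.48  0.264 0.095] 0.0039 0.039 [-1.73  0.65  1.31  1.91 -0.47  1.02 -2.57]
dp [-0.1119, 0.0029, 0.0685] ang [0.0104, -0.4478, -0.0191]
```

```bash
python3 -m jog '{"fingers":[100,135,135,135,135],"dp":[[-0.012,0,-0.02],[-0.035,0.001,-0.01],[-0.06,0.002,0.015],[-0.085,0.003,0.04],[-0.112,0.003,0.068]],"angular":[[0,-0.05,0],[0,-0.15,0],[0.005,-0.26,-0.01],[0.01,-0.36,-0.015],[0.01,-0.448,-0.019]]}' && python3 -m jog '{"fingers":[135,135],"dp":[[0,0,0],[0,0,0]],"angular":[[0,0,0],[0,0,0]]}'; python3 - <<'E'
from kin import *
P,Rt=knobpose(0,.20,10); rel(P,Rt)
P,Rt=knobpose(0,.13,10); rel(P,Rt)
P,Rt=knobpose(0,.095,10); rel(P,Rt)
f=arm.grab_frame("side");np.savez("side8.npz",**f);t=arm.grab_frame("top");np.savez("top8.npz",**t)
def crop(im,x,y,w,h,k): return cv2.resize(im[y:y+h,x:x+w],None,fx=k,fy=k,interpolation=cv2.INTER_CUBIC)
cv2.imwrite("pics/c12.png",np.hstack([crop(f["img"],265,90,105,120,4)[:, :],crop(t["img"],180,150,90,120,4)]))
E
```

```text
clock: 13.65
tool_pos: [0.466, 0.145, 0.1954]
orientation: [0.96, 0.267, 0.08, -0.022]
ft_force: [1.2, -0.6, 0.5]
gripper_width: 0.0404
clock: 13.82
tool_pos: [0.4649, 0.1451, 0.1936]
orientation: [0.96, 0.267, 0.079, -0.022]
ft_force: [0.9, 0.5, 0.2]
gripper_width: 0.04
dp [0.0025, 0.0009, -0.0061] ang [-0.001, 0.0104, 0.0008]
dp [-0.0089, 0.001, 0.063] ang [-0.001, 0.0104, 0.0008]
dp [-0.0147, 0.001, 0.0975] ang [-0.001, 0.0104, 0.0008]
```

View pics/c12.png

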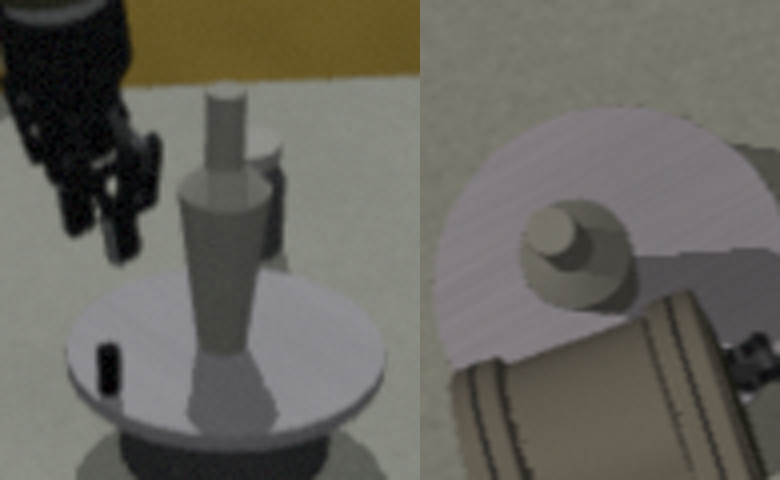

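Side: the fingertips at (284,148) and (295,154) are above the knob, whose top is at (292,177). I descend astride it.

```bash
python3 -m jog '{"fingers":[135,135,135,135,135],"dp":[[-0.002,0.001,0.016],[-0.004,0.001,0.032],[-0.006,0.001,0.048],[-0.009,0.001,0.063],[-0.009,0.001,0.063]],"angular":[[0,0.01,0],[0,0.01,0],[0,0.01,0],[0,0.01,0],[0,0.01,0]]}'; python3 - <<'E'
from kin import *
P,Rt=knobpose(0,.095,10); rel(P,Rt)
f=arm.grab_frame("side");np.savez("side8.npz",**f)
def crop(im,x,y,w,h,k): return cv2.resize(im[y:y+h,x:x+w],None,fx=k,fy=k,interpolation=cv2.INTER_CUBIC)
cv2.imwrite("pics/c13.png",crop(f["img"],265,110,100,100,5)[:, :])
E
```

```text
clock: 14.33
tool_pos: [0.4668, 0.1449, 0.1315]
orientation: [0.96, 0.267, 0.086, -0.024]
ft_force: [-0.6, 0.1, -0.3]
gripper_width: 0.0404
dp [-0.0065, -0.0002, 0.0359] ang [-0.0007, -0.0041, 0.0002]
```

View pics/c13.png

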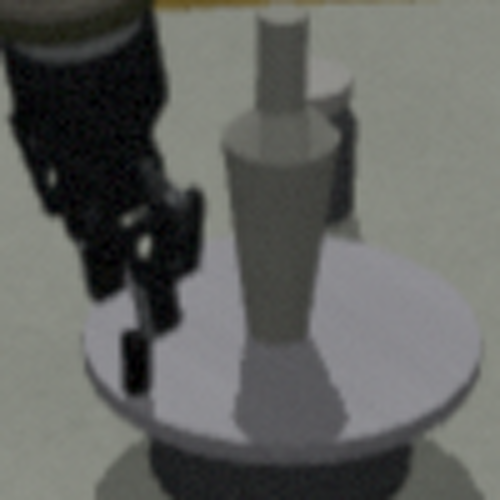

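Side: the tips at (286,170) and (298,176) have the knob top (292,177) midway below. I go down 36 mm.

```bash
python3 -m jog '{"fingers":[135,135,135,135,135],"dp":[[-0.0015,0,0.008],[-0.003,0,0.017],[-0.0045,0,0.026],[-0.0065,0,0.036],[-0.0065,0,0.036]],"angular":[[0,0,0],[0,0,0],[0,0,0],[0,0,0],[0,0,0]]}'; python3 - <<'E'
from kin import *
for d in (6,12,18,24,30):
    P,Rt=knobpose(d,.095,10); rel(P,Rt)
f=arm.grab_frame("side");np.savez("side8.npz",**f)
def crop(im,x,y,w,h,k): return cv2.resize(im[y:y+h,x:x+w],None,fx=k,fy=k,interpolation=cv2.INTER_CUBIC)
cv2.imwrite("pics/c14.png",crop(f["img"],265,110,100,100,5)[:, :])
E
```

```text
clock: 14.8
tool_pos: [0.4659, 0.1447, 0.0925]
orientation: [0.96, 0.267, 0.083, -0.024]
ft_force: [-1.0, 0.3, -1.4]
gripper_width: 0.0406
dp [0.0017, 0.0103, -0.0022] ang [0.0171, 0.0008, -0.1024]
dp [0.0033, 0.0204, -0.002] ang [0.0352, 0.0007, -0.2055]
dp [0.0059, 0.0303, -0.0015] ang [0.0533, 0.0007, -0.3086]
dp [0.0095, 0.0399, -0.0009] ang [0.0715, 0.0006, -0.4118]
dp [0.0141, 0.049, -0.0001] ang [0.0896, 0.0006, -0.5149]
```

View pics/c14.png

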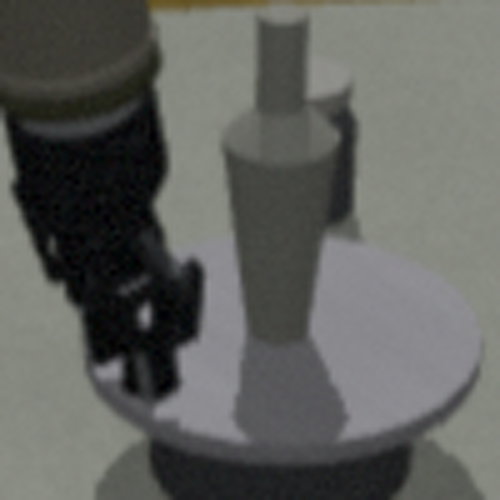

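Side: the fingers are astride the knob, clear of the head. I start turning anticlockwise, slowly.

```bash
python3 -m jog '{"fingers":[135,135,135,135,135],"dp":[[0.001,0.004,-0.001],[0.001,0.0085,-0.002],[0.002,0.0135,-0.002],[0.003,0.0185,-0.002],[0.004,0.0235,-0.002]],"angular":[[0.007,0,-0.04],[0.014,0,-0.085],[0.023,0,-0.137],[0.032,0,-0.188],[0.041,0,-0.24]]}'; python3 - <<'E'
from kin import *
for d in (18,22,26,30,34):
    P,Rt=knobpose(d,.095,10); rel(P,Rt)
E
```

```text
clock: 15.27
tool_pos: [0.4826, 0.1269, 0.0976]
orientation: [0.92, 0.383, 0.082, -0.033]
ft_force: [-0.5, 0.2, -0.7]
gripper_width: 0.0397
dp [-0.0016, 0.0064, 0.0024] ang [0.013, -0.0024, -0.0658]
dp [-0.0009, 0.0132, 0.0025] ang [0.0252, -0.0023, -0.1345]
dp [0.0003, 0.0199, 0.0028] ang [0.0374, -0.0023, -0.2033]
dp [0.0019, 0.0266, 0.0031] ang [0.0496, -0.0022, -0.272]
dp [0.0039, 0.0331, 0.0034] ang [0.0618, -0.0022, -0.3407]
```

```bash
python3 -m jog '{"fingers":[135,135,135,135,135],"dp":[[-0.0015,0.0064,0.002],[-0.001,0.013,0.0025],[0,0.02,0.0028],[0.002,0.0265,0.003],[0.004,0.033,0.0034]],"angular":[[0.013,0,-0.066],[0.025,0,-0.134],[0.037,0,-0.203],[0.05,0,-0.272],[0.062,0,-0.34]]}'; python3 - <<'E'
from kin import *
for d in (38,42,46,50,54):
    P,Rt=knobpose(d,.095,10); rel(P,Rt)
f=arm.grab_frame("side");np.savez("side9.npz",**f)
def crop(im,x,y,w,h,k): return cv2.resize(im[y:y+h,x:x+w],None,fx=k,fy=k,interpolation=cv2.INTER_CUBIC)
cv2.imwrite("pics/c15.png",crop(f["img"],265,110,100,100,5)[:, :])
E
```

```text
clock: 15.68
tool_pos: [0.5092, 0.1066, 0.0949]
orientation: [0.84, 0.535, 0.074, -0.047]
ft_force: [-0.2, 0.9, 0.5]
gripper_width: 0.0399
dp [0.0005, 0.0068, -0.0] ang [0.0119, -0.002, -0.0688]
dp [0.0012, 0.0136, 0.0001] ang [0.0241, -0.002, -0.1376]
dp [0.0023, 0.0203, 0.0003] ang [0.0363, -0.002, -0.2063]
dp [0.004, 0.027, 0.0006] ang [0.0485, -0.002, -0.275]
dp [0.006, 0.0335, 0.001] ang [0.0607, -0.002, -0.3438]
```

View pics/c15.png

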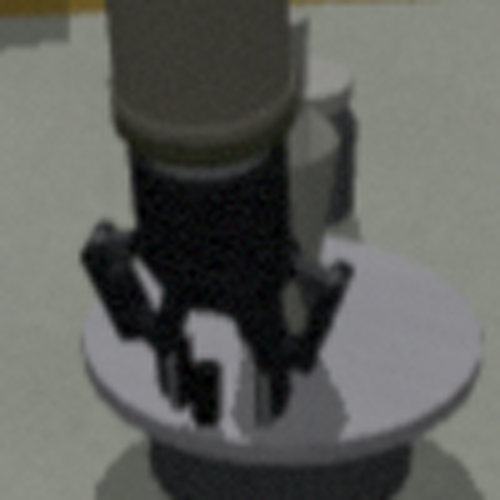

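Side: the knob, now at (306,188), rides against the trailing finger at (300,186), and the bottle stands behind. I carry on.

```bash
python3 -m jog '{"fingers":[135,135,135,135,135],"dp":[[0.0005,0.0068,0],[0.001,0.0136,0],[0.0023,0.0203,0],[0.004,0.027,0.0005],[0.006,0.0335,0.001]],"angular":[[0.012,0,-0.069],[0.024,0,-0.138],[0.036,0,-0.206],[0.048,0,-0.275],[0.06,0,-0.344]]}'; python3 - <<'E'
from kin import *
for d in (58,62,66,70,74):
    P,Rt=knobpose(d,.095,10); rel(P,Rt)
E
```

```text
clock: 16.15
tool_pos: [0.542, 0.098, 0.095]
orientation: [0.735, 0.673, 0.065, -0.059]
ft_force: [0.1, 0.4, 1.2]
gripper_width: 0.0401
dp [0.0002, 0.007, 0.0] ang [0.0135, -0.0016, -0.0703]
dp [0.0009, 0.0138, 0.0002] ang [0.0256, -0.0015, -0.139]
dp [0.0021, 0.0205, 0.0004] ang [0.0378, -0.0015, -0.2078]
dp [0.0038, 0.0272, 0.0007] ang [0.05, -0.0015, -0.2765]
dp [0.0058, 0.0337, 0.0011] ang [0.0622, -0.0014, -0.3453]
```

```bash
python3 -m jog '{"fingers":[135,135,135,135,135],"dp":[[0,0.007,0],[0.001,0.0138,0],[0.002,0.0205,0],[0.0038,0.027,0.0005],[0.0058,0.0337,0.001]],"angular":[[0.013,0,-0.07],[0.025,0,-0.139],[0.038,0,-0.208],[0.05,0,-0.276],[0.062,0,-0.345]]}'; python3 - <<'E'
from kin import *
for d in (77,80,82,84,84):
    P,Rt=knobpose(d,.095,10); rel(P,Rt)
f=arm.grab_frame("side");np.savez("side9.npz",**f)
def crop(im,x,y,w,h,k): return cv2.resize(im[y:y+h,x:x+w],None,fx=k,fy=k,interpolation=cv2.INTER_CUBIC)
cv2.imwrite("pics/c16.png",crop(f["img"],265,110,100,100,5)[:, :])
E
```

```text
clock: 16.57
tool_pos: [0.576, 0.1008, 0.095]
orientation: [0.606, 0.79, 0.053, -0.07]
ft_force: [-1.4, -0.4, 1.3]
gripper_width: 0.0399
dp [0.0003, 0.0051, 0.0] ang [0.0093, -0.001, -0.052]
dp [0.0007, 0.0102, 0.0001] ang [0.0184, -0.001, -0.1036]
dp [0.0011, 0.0136, 0.0002] ang [0.0245, -0.001, -0.138]
dp [0.0016, 0.017, 0.0003] ang [0.0305, -0.001, -0.1723]
dp [0.0016, 0.017, 0.0003] ang [0.0305, -0.001, -0.1723]
```

View pics/c16.png

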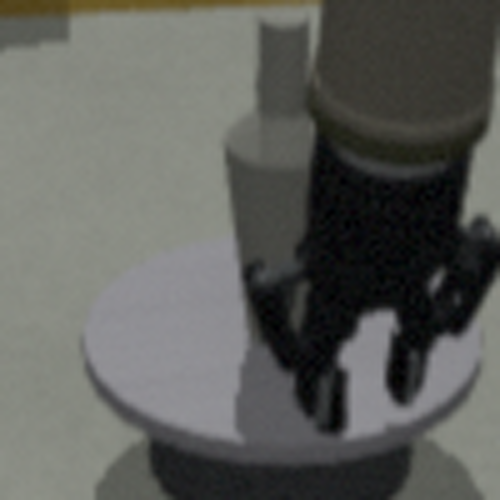

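Side: the bottle stands upright, and the finger at (330,190) hides the knob. That is about 66° of turn; I add about 10° more and ease off.

```bash
python3 -m jog '{"fingers":[135,135,135,135,135],"dp":[[0.0003,0.005,0],[0.0007,0.01,0],[0.001,0.0136,0],[0.0014,0.0158,0],[0.0016,0.017,0]],"angular":[[0.009,0,-0.052],[0.018,0,-0.104],[0.024,0,-0.138],[0.028,0,-0.16],[0.03,0,-0.172]]}'; python3 - <<'E'
from kin import *
for d,z in ((81,.095),(81,.15),(81,.2)):
    P,Rt=knobpose(d,z,10,84/81); rel(P,Rt)
E
```

```text
clock: 17.03
tool_pos: [0.5918, 0.107, 0.0952]
orientation: [0.536, 0.84, 0.048, -0.074]
ft_force: [-0.5, -1.0, -0.8]
gripper_width: 0.0403
dp [-0.0002, -0.005, 0.0001] ang [0.0012, -0.0011, -0.0024]
dp [0.0094, -0.005, -0.054] ang [0.0012, -0.0011, -0.0024]
dp [0.0182, -0.0049, -0.1033] ang [0.0012, -0.0011, -0.0024]
```

```bash
python3 -m jog '{"fingers":[135,135,135,135,135],"dp":[[0,-0.003,0],[-0.001,-0.008,0],[-0.001,-0.009,0],[0.001,-0.009,-0.012],[0.004,-0.009,-0.03]],"angular":[[0,0,0],[0,0,0],[0,0,0],[0,0,0],[0,0,0]]}' && python3 -m jog '{"fingers":[135,135,135,135,135],"dp":[[0.003,0,-0.02],[0.007,0,-0.04],[0.009,0,-0.07],[0.009,0,-0.1],[0.009,0,-0.13]],"angular":[[0,0,0],[0,0,0],[0,0,0],[0,0,0],[0,0,0]]}'; python3 - <<'E'
from kin import *
rel([.45,-.05,.32],cur()[1])
f=arm.grab_frame("side");np.savez("side10.npz",**f)
cv2.imwrite("pics/s11.png",f["img"])
E
```

```text
clock: 17.45
tool_pos: [0.583, 0.1014, 0.125]
orientation: [0.536, 0.839, 0.047, -0.075]
ft_force: [-0.2, 0.4, 0.5]
gripper_width: 0.0406
clock: 17.87
tool_pos: [0.5897, 0.089, 0.2577]
orientation: [0.536, 0.84, 0.048, -0.073]
ft_force: [1.2, 1.0, 0.4]
gripper_width: 0.0398
dp [-0.0553, -0.1851, -0.0735] ang [0.0, 0.0, 0.0]
```

View pics/s11.png

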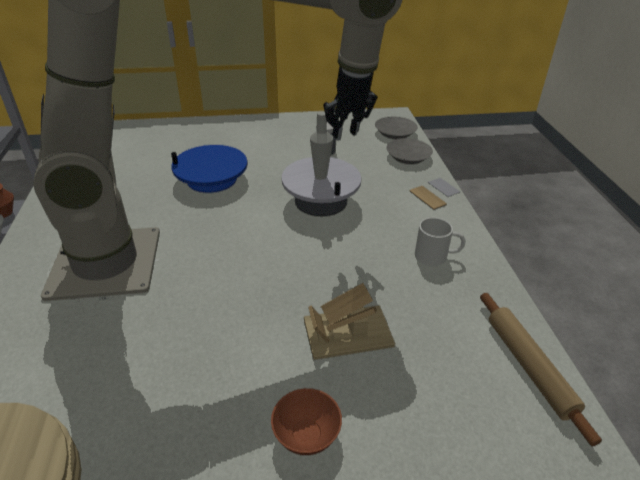

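Side: the bottle stands on the wheel, mouth (321,118) and foot (321,177). The knob has gone round to (337,188). I move the arm clear and measure.

```bash
python3 -m jog '{"fingers":[135,135,135,135,135],"dp":[[-0.005,-0.02,-0.02],[-0.015,-0.05,-0.04],[-0.025,-0.09,-0.06],[-0.04,-0.13,-0.07],[-0.055,-0.165,-0.073]],"angular":[[0,0,0],[0,0,0],[0,0,0],[0,0,0],[0,0,0]]}' && python3 -m jog '{"fingers":[135,135,135,135],"dp":[[0,-0.01,0],[0,-0.02,0],[0,-0.02,0],[0,-0.02,0]],"angular":[[0,0,0],[0,0,0],[0,0,0],[0,0,0]]}'; python3 - <<'E'
from kin import *
f=arm.grab_frame("side");np.savez("side11.npz",**f);t=arm.grab_frame("top");np.savez("top11.npz",**t)
f2=arm.grab_frame("side");cv2.imwrite("pics/t12.png",t["img"])
print("frame diff in bottle area",np.abs(f["img"][100:220,270:370].astype(int)-f2["img"][100:220,270:370]).mean())
def crop(im,x,y,w,h,k): return cv2.resize(im[y:y+h,x:x+w],None,fx=k,fy=k,interpolation=cv2.INTER_CUBIC)
cv2.imwrite("pics/c17.png",np.hstack([crop(f["img"],270,100,100,110,4)[:, :],crop(t["img"],180,165,100,110,4)]))
E
```

```text
clock: 18.33
tool_pos: [0.4693, -0.04, 0.3196]
orientation: [0.536, 0.84, 0.049, -0.072]
ft_force: [0.4, -1.3, 0.6]
gripper_width: 0.0404
clock: 18.67
tool_pos: [0.4524, -0.0466, 0.3173]
orientation: [0.535, 0.84, 0.048, -0.073]
ft_force: [0.1, 0.1, -0.4]
gripper_width: 0.0403
frame diff in bottle area 1.9324444444444444
```

View pics/c17.png

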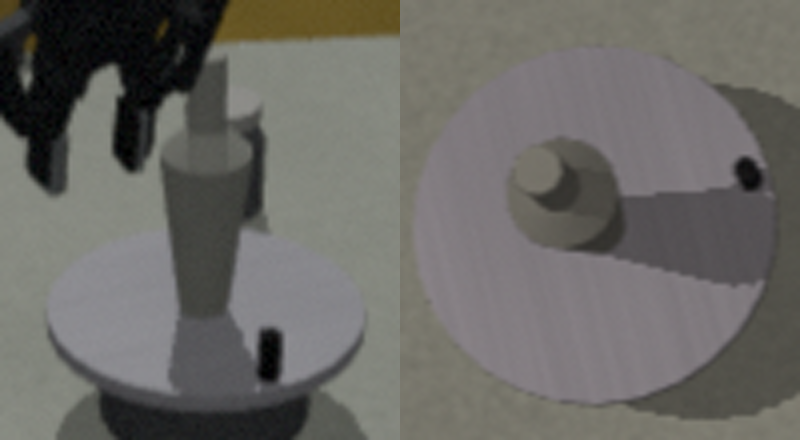

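View pics/t12.png

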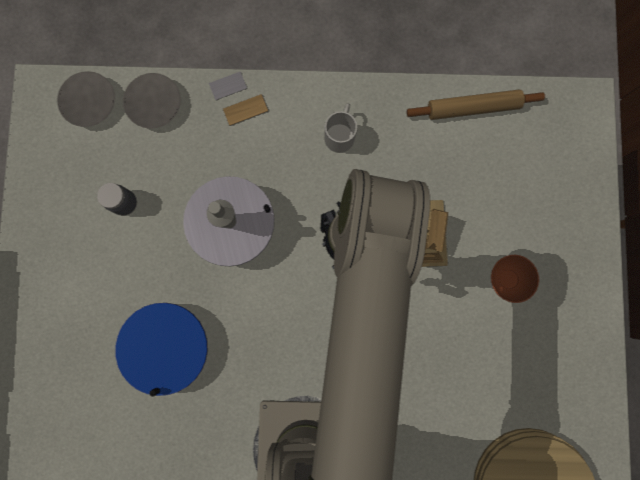

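```bash
python3 - <<'E'
from kin import *
S=load("side11");T=load("top11");h=.0843
g=lambda p:np.r_[proj(S,[[p[0],p[1],h+.035],[p[0],p[1],h]]).ravel()-[337.6,183.3,337,194],proj(T,[[p[0],p[1],h+.02]]).ravel()-[267,208.3]]
k=least_squares(g,[.57,.1]);print(k.x,k.fun.round(1),"moved",np.linalg.norm(k.x-K0))
foot=atz(S,320.8,177,h);mouth=atz(T,215,206.8,h+.188);print("foot",foot,"mouth",mouth,"foot off",np.linalg.norm(foot[:2]-W),"lean deg",np.degrees(np.arctan2(np.linalg.norm((mouth-foot)[:2]),.188)))
E
```

```text
[0.57985578 0.1023798 ] [-0.3  0.  -0.2  0.7 -0.3 -0.4] moved 0.1208932555193033
foot [0.55026649 0.19320375 0.0843    ] mouth [0.54935405 0.19187577 0.2723    ] foot off 0.002419346241983579 lean deg 0.49103415776019466
```

The final pictures show the bottle upright (side foot (321,177), top mouth (215,207)) and the knob at top (267,208). The mug, jar and bowl are where they were, at top (341,131), (118,199) and (515,278). The arm is well clear, so I hand in.

```bash
python3 -c "
from rig import arm
print(arm.finish_job())"
```

```text
the job is handed in; nothing more can be done
None
```

The bottle is standing upright and by itself in the middle of the light metal wheel, and the wheel has been turned about 76°. I gripped it by the neck, lifted it out of the cradle and turned it upright. I then lowered it until it touched (about 8 N) and let go. After that I turned the wheel anticlockwise by its knob, backed off and handed the job in at about 19 s.

**Last checks, all from the pictures:**
- **Bottle:** its foot is about 2 mm from the wheel's axis. It leans about 0.5°, which is within the measuring error, and no movement showed between two pictures.
- **Wheel:** the knob's middle moved about 121 mm from its start, and at least 96 mm was needed.
- **Mug, jar and bowl:** they appear at the same pixels as at the start.
- **Arm:** it stands well clear of everything.

**Disagreements:**
- **Foot height at touchdown:** the picture fit put the foot about 5 mm lower than the wheel head measured at the start. I went by the force reading, not that height.
- **Lean while held:** the fits ranged from 0.35° to 1°, which is about their accuracy.

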